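# Sort hollow and solid cast pot feet into the covered sorting box

## Robot

A 6-joint arm with a two-finger parallel gripper is mounted at the origin on a cart in front of the work surface, level with it; the furniture and walls round the work are solid. World frame = base frame: x ahead of the robot, y to its left, z up, the work surface at z = 0. Lengths are in m, angles in rad, forces in N, time in s.
With the tool pointing down it reaches from about 0.25 to 0.725 m from the base axis. Payload 4 kg.
Tool frame: the origin (TCP) lies at the very end of the fingers, on their centre line; the grasp point (between the pads) lies 19 mm behind it; x points along the fingers, z is the direction in which the jaws open and shut, and the axes are right-handed (so a half turn about x gives the same grasp; the last joint's range is limited). The gripper opens to 85 mm and grips with 20 to 120 N. Pads are 22 mm wide; open, the fingers measure 114 mm over their backs; the gripper's body (76 mm by 85 mm) begins 54 mm behind the grasp point. The pads swing forward as they close: fully open they stand 13 mm farther back than shut.
Start: joints at [1.118, 0.241, 0.005, 1.335, 0, 1.571], TCP at [0.219, 0.45, 0.203] pointing down, gripper open.
Joint ranges: [-2.72, 2.72], [-1.05, 1.87], [-1.09, 1.28], [-1.99, 2.15], [-1.42, 1.44], [-3.14, 3.14]. Speed limits (rad/s): [2.79, 2.79, 3.14, 3.14, 3.14, 3.14].

## Interface

Orientations are given as a unit quaternion [x, y, z, w].
In Python, from workcell import bot gives the robot as it stands.
- The arm moves only by the tool apply_moves, never from a script. Its argument "targets" is one flat list of numbers, 7 for each row, row after row: the shift along the tool's x, y, z in units of 25 cm (1.0 is 25 cm), then the turn, a rotation vector about the tool's x, y, z in units of 0.5 rad (1.0 is 0.5 rad), then the opening, from 0 (shut) to 1 (fully open). In form: [tx, ty, tz, wx, wy, wz, claw, tx, ty, tz, wx, wy, wz, claw, ...]. A call has 1 to 12 rows; each row is the pose to reach, as a shift and turn from the pose commanded when the call began, along the tool's axes at that moment; what a row does not reach only later rows make up. A row lasts 1/12 s, in which the tool goes at most 41.7 mm and 7.16 degrees, less where a joint would pass 70% of its speed; a pose out of reach is approached as far as the arm can. A call with a number of a shift or a turn outside -1 to 1 is refused whole. A call with a gripper value outside its range is refused whole. The fingers move at their own pace and stop on an object; the grip force is fixed at half the most. Time passes only in rows, so rows that repeat a pose let the fingers close. It gives the time, the measured TCP pose, the force and the opening at its end, in the units of the state.
- bot.get_obs(): the state, without advancing time (a new reading comes with each control period).
- bot.camera(name): name is "side" or "top"; returns (picture, depth): 420x560x3 uint8, red, green, blue; 420x560 float32, m along the optical axis (not along the pixel's ray), 0 where there is no reading.
- bot.camera_params(name): a dict with "fx", "fy", "cx", "cy" (pixels), "T" (4x4, takes a point from camera to world coordinates). Camera axes: x right, y up, looking along -z (the intrinsics and any distortion apply to the point x, -y, -z); pixel columns grow to the right and rows downward; lengths in m; the calibration is good to about 2 mm. A picture is of the moment at which its call begins. camera_params takes no time and is no camera call.
- bot.job_done(): hands the job in, once; it reports no verdict.
The state is a dict: "clock": time; "joint_pos": joint angles; "joint_vel": joint speeds; "tau": joint torques, N m; "eef_pos": TCP position; "tool_rot": TCP orientation; "ft_force": force on the tool from outside, world axes, zero at the start; "ft_torque": the same for the moment, N m; "grip_width": finger opening in m.
Only numpy, scipy, OpenCV 4.12 (cv2) and the standard library are available. Lean on these libraries where they do the work, as an engineer would, in place of code of your own. Each camera call takes 0.05 s, during which the arm holds its last target.

## Task

The cast pot feet on the desk look alike, but some are hollow and some are solid: find out by lifting them. Stand every foot upright in its bay of the sorting box, the hollow ones in the bay behind the plaque with the ring and the solid ones in the bay behind the plaque with the full disc; the sliding cover shuts one bay at a time, so slide it across as needed. When all are in, leave the cover fully over the bay of the hollow feet, and do not disturb the tape roll and the clamp lying by.

Things in the scene. Friction and masses are not known exactly. Their poses are not given: they have to be found in the camera images.
- bay_left (a point): centre of the inner floor of the left (+y) bay of a fixed, grey, open-topped sorting box that stands on the desk, 6 mm above the desk; axes are the box's: x away from the robot across the box, y towards its left, z up (box turned up to about 0.12 rad). Each of the two bays is inside 240 mm long (x), 150 mm wide (y), floor 6 mm above the desk; walls and the divider are 6 mm thick and their tops are 82 mm above the desk
- bay_right (a point): the same for the right (-y) bay; the two bay centres are 156 mm apart
- cover (a joint): the box's plywood sliding cover, 256 x 162 x 8 mm, which shuts one bay at a time; 0 = fully over the left bay, 0.156 m = fully over the right bay; slides freely along the box's y with about 2 N of friction and stays where it is left. Underside 84 mm, top 92 mm above the desk, so a foot stands freely under it
- cover_handle (a point): middle of the cover's black handle, a bar 70 mm long (box x), 18 mm wide (box y) and 30 mm tall, on the centre of the cover; this point is 15 mm above the cover's top and 15 mm below the handle's top (107 mm above the desk)
- plaque_ring: fixed flat white plaque, 60 x 90 x 8 mm, on the desk right in front of one bay, with a black RING on it: the bay behind it is for hollow feet. Which bay that is varies. Origin: centre of its underside; axes as the box's; the bay centre lies 165 mm along its +x
- plaque_disc: the same with a full black DISC: the bay behind it is for solid feet
- sorting_box: the whole grey box, outside 252 x 318 x 82 mm; origin at the centre of its underside, axes as above
- tape_roll: bystander: roll of masking tape lying flat, 107 mm across, 24 mm high; origin at the centre of its underside
- clamp: bystander: black spring clamp lying flat, 158 x 115 x 26 mm; origin at the centre of its underside
- foot_1_c (a point): centre (35 mm above its underside) of a loose terracotta-coloured cast pot foot standing upright, z up its axis: round base 60 mm in diameter and 17 mm high, above it a round straight neck 44 mm in diameter up to 70 mm; take it by the neck. Hollow or solid cannot be seen: a hollow one weighs about 105 to 155 g, a solid one 340 to 500 g. Some feet are absent (None)
- foot_2_c (a point): centre (35 mm above its underside) of a loose terracotta-coloured cast pot foot standing upright, z up its axis: round base 60 mm in diameter and 17 mm high, above it a round straight neck 44 mm in diameter up to 70 mm; take it by the neck. Hollow or solid cannot be seen: a hollow one weighs about 105 to 155 g, a solid one 340 to 500 g. Some feet are absent (None)
- foot_3_c (a point): centre (35 mm above its underside) of a loose terracotta-coloured cast pot foot standing upright, z up its axis: round base 60 mm in diameter and 17 mm high, above it a round straight neck 44 mm in diameter up to 70 mm; take it by the neck. Hollow or solid cannot be seen: a hollow one weighs about 105 to 155 g, a solid one 340 to 500 g. Some feet are absent (None)
- foot_4_c (a point): centre (35 mm above its underside) of a loose terracotta-coloured cast pot foot standing upright, z up its axis: round base 60 mm in diameter and 17 mm high, above it a round straight neck 44 mm in diameter up to 70 mm; take it by the neck. Hollow or solid cannot be seen: a hollow one weighs about 105 to 155 g, a solid one 340 to 500 g. Some feet are absent (None)
- foot_5_c (a point): centre (35 mm above its underside) of a loose terracotta-coloured cast pot foot standing upright, z up its axis: round base 60 mm in diameter and 17 mm high, above it a round straight neck 44 mm in diameter up to 70 mm; take it by the neck. Hollow or solid cannot be seen: a hollow one weighs about 105 to 155 g, a solid one 340 to 500 g. Some feet are absent (None)
- foot_6_c (a point): centre (35 mm above its underside) of a loose terracotta-coloured cast pot foot standing upright, z up its axis: round base 60 mm in diameter and 17 mm high, above it a round straight neck 44 mm in diameter up to 70 mm; take it by the neck. Hollow or solid cannot be seen: a hollow one weighs about 105 to 155 g, a solid one 340 to 500 g. Some feet are absent (None)
Not all that is in view belongs to the job. What is shaped like the part that bears foot_2_c but pink is not meant. What is shaped like the part that bears foot_6_c but yellow is not meant.

How it is judged:
At the end, for the whole second after the job is handed in: Every foot that is present stands upright (within 0.2 rad) on the floor of its bay, hollow ones behind the ring plaque and solid ones behind the disc plaque (a hollow foot weighs under 2.3 N on the box, a solid one more), and the cover is over the hollow bay to within 10 mm (z of foot_1_c in the frame of sorting_box between 0.03 and 0.055 m and angle between each of foot_1_c, foot_2_c, foot_3_c, foot_4_c, foot_5_c, foot_6_c's own z axis and vertical below 0.2 rad and ((x of foot_1_c in the frame of plaque_ring between 0.065 and 0.265 m and y of foot_1_c in the frame of plaque_ring between -0.055 and 0.055 m and contact force between foot_1 and sorting_box below 2.3 N) or (x of foot_1_c in the frame of plaque_disc between 0.065 and 0.265 m and y of foot_1_c in the frame of plaque_disc between -0.055 and 0.055 m and contact force between foot_1 and sorting_box above 2.3 N)) and z of foot_2_c in the frame of sorting_box between 0.03 and 0.055 m and ((x of foot_2_c in the frame of plaque_ring between 0.065 and 0.265 m and y of foot_2_c in the frame of plaque_ring between -0.055 and 0.055 m and contact force between foot_2 and sorting_box below 2.3 N) or (x of foot_2_c in the frame of plaque_disc between 0.065 and 0.265 m and y of foot_2_c in the frame of plaque_disc between -0.055 and 0.055 m and contact force between foot_2 and sorting_box above 2.3 N)) and z of foot_3_c in the frame of sorting_box between 0.03 and 0.055 m and ((x of foot_3_c in the frame of plaque_ring between 0.065 and 0.265 m and y of foot_3_c in the frame of plaque_ring between -0.055 and 0.055 m and contact force between foot_3 and sorting_box below 2.3 N) or (x of foot_3_c in the frame of plaque_disc between 0.065 and 0.265 m and y of foot_3_c in the frame of plaque_disc between -0.055 and 0.055 m and contact force between foot_3 and sorting_box above 2.3 N)) and z of foot_4_c in the frame of sorting_box between 0.03 and 0.055 m and ((x of foot_4_c in the frame of plaque_ring between 0.065 and 0.265 m and y of foot_4_c in the frame of plaque_ring between -0.055 and 0.055 m and contact force between foot_4 and sorting_box below 2.3 N) or (x of foot_4_c in the frame of plaque_disc between 0.065 and 0.265 m and y of foot_4_c in the frame of plaque_disc between -0.055 and 0.055 m and contact force between foot_4 and sorting_box above 2.3 N)) and z of foot_5_c in the frame of sorting_box between 0.03 and 0.055 m and ((x of foot_5_c in the frame of plaque_ring between 0.065 and 0.265 m and y of foot_5_c in the frame of plaque_ring between -0.055 and 0.055 m and contact force between foot_5 and sorting_box below 2.3 N) or (x of foot_5_c in the frame of plaque_disc between 0.065 and 0.265 m and y of foot_5_c in the frame of plaque_disc between -0.055 and 0.055 m and contact force between foot_5 and sorting_box above 2.3 N)) and z of foot_6_c in the frame of sorting_box between 0.03 and 0.055 m and ((x of foot_6_c in the frame of plaque_ring between 0.065 and 0.265 m and y of foot_6_c in the frame of plaque_ring between -0.055 and 0.055 m and contact force between foot_6 and sorting_box below 2.3 N) or (x of foot_6_c in the frame of plaque_disc between 0.065 and 0.265 m and y of foot_6_c in the frame of plaque_disc between -0.055 and 0.055 m and contact force between foot_6 and sorting_box above 2.3 N)) and y of cover_handle in the frame of plaque_ring between -0.01 and 0.01 m); the robot touches nothing.
It fails at once if the tape roll is pushed more than 40 mm (distance of tape_roll from where it was at the start of the episode above 0.04 m).
It fails at once if the clamp is pushed more than 40 mm (distance of clamp from where it was at the start of the episode above 0.04 m).
Of foot_1, foot_2, foot_3, foot_4, foot_5, foot_6 only 4 to 5 are there at a start; the rules pass over those that are not, and their reading is None.
At some moment in a run one of foot_1, foot_2, foot_3, foot_4, foot_5, foot_6 may be knocked a few centimetres aside while the robot is not near it.
It also fails if it takes over 210 s, if anything falls off the work surface, if the arm or the gripper's body presses on something with over 40 N, if the wrist force passes 120 N, or if a joint passes its speed limit or range.

## Working session

There is one attempt and no reset: what is moved stays moved. The work goes in short steps, Python scripts to look and compute and a tool call to move; the robot and the scene stay as the last step left them, time stands still between calls to the robot, and variables do not carry over. Pictures are saved under pics/ and viewed, and the job is handed in when it is done.

Besides the shell and the picture viewer there is one more tool, called as name(argument=value, ...) on one line, values as JSON. apply_moves: Moves the arm, as the interface text tells. Its arguments: {"type":"object","properties":{"targets":{"type":"array"}},"required":["targets"]}

```bash
mkdir -p pics; ls; python3 - <<'E'
from workcell import bot
import cv2,numpy as np
np.set_printoptions(precision=4,suppress=True)
o=bot.get_obs()
for k,v in o.items(): print(k,v)
for n in("top","side"):
    p,d=bot.camera(n); cv2.imwrite(f"pics/{n}0.png",p[:,:,::-1]); np.save(f"{n}0.npy",d)
    c=bot.camera_params(n); print(n,c)
E
```

```text
pics
clock 0.0
joint_pos [1.118  0.2414 0.0037 1.3352 0.     1.5708]
joint_vel [ 0.0002  0.0006 -0.0022  0.0003 -0.0002  0.0007]
tau [  0.0003 -37.2319  25.2406   0.0169   0.       0.    ]
eef_pos [0.2184 0.449  0.2016]
tool_rot [-0.3754  0.6001  0.3746  0.5988]
ft_force [ 0.2582 -0.3714  0.3633]
ft_torque [ 0.0237 -0.0116  0.0276]
grip_width 0.08498812091193898
top {'fx': 421.3431042586374, 'fy': 421.3431042586374, 'cx': 282.6658650478693, 'cy': 212.84272397317116, 'T': array([[ 0.0128,  0.9966, -0.0817,  0.3766],
       [-0.9999,  0.0131,  0.0031,  0.0306],
       [ 0.0041,  0.0817,  0.9966,  1.4198],
       [ 0.    ,  0.    ,  0.    ,  1.    ]])}
side {'fx': 537.4489887592532, 'fy': 537.4489887592532, 'cx': 282.3079404676667, 'cy': 209.29174607554, 'T': array([[-0.9557,  0.1513, -0.2526,  0.1066],
       [-0.2941, -0.5332,  0.7932,  1.2899],
       [-0.0147,  0.8323,  0.5541,  0.9869],
       [ 0.    ,  0.    ,  0.    ,  1.    ]])}
```

View pics/top0.png

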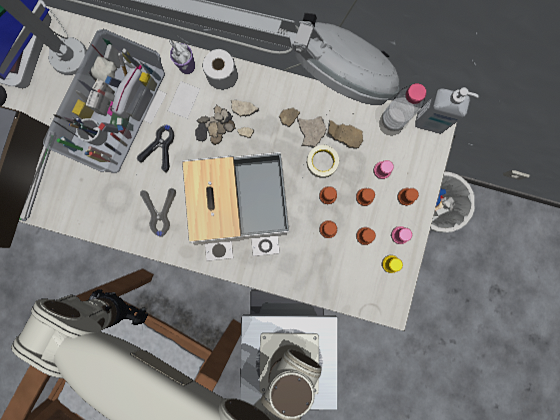

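View pics/side0.png

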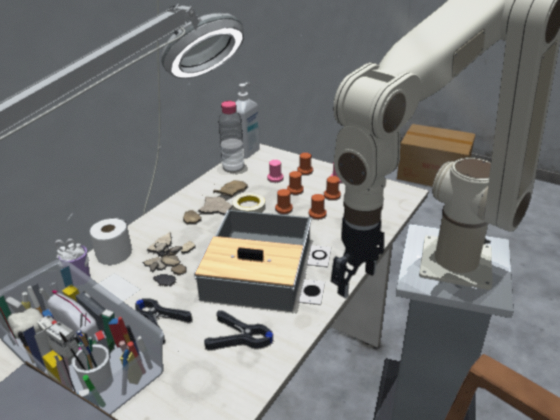

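```bash
cat > h.py <<'E'
from workcell import bot
import cv2,numpy as np
from scipy.spatial.transform import Rotation as R
np.set_printoptions(precision=4,suppress=True)
def ray(n,u,v,z):
    c=bot.camera_params(n);T=c["T"]
    d=T[:3,:3]@np.array([(u-c["cx"])/c["fx"],-(v-c["cy"])/c["fy"],-1.]);o=T[:3,3]
    return o+d*(z-o[2])/d[2]
def proj(n,P):
    c=bot.camera_params(n);T=c["T"]
    q=T[:3,:3].T@(np.array(P)-T[:3,3]);return c["cx"]+c["fx"]*q[0]/-q[2],c["cy"]-c["fy"]*q[1]/-q[2]
def mask(im,name):
    h=cv2.cvtColor(im,cv2.COLOR_RGB2HSV)
    if name=="foot": return cv2.inRange(h,(3,150,60),(14,255,255))
def cloud(n,d):
    c=bot.camera_params(n);T=c["T"];v,u=np.mgrid[:420,:560]
    q=np.stack([(u-c["cx"])/c["fx"]*d,-(v-c["cy"])/c["fy"]*d,-d],-1)
    return q@T[:3,:3].T+T[:3,3]
def feet(n="top",im=None,d=None):
    if im is None: im,d=bot.camera(n)
    P=cloud(n,d);m=mask(im,"foot")
    k,l,s,c=cv2.connectedComponentsWithStats(m)
    out=[]
    for i in range(1,k):
        if s[i,4]<60: continue
        p=P[l==i];zt=np.percentile(p[:,2],95);t=p[p[:,2]>zt-.008]
        uv=np.argwhere((l==i)&(P[:,:,2]>zt-.008))
        (uu,vv),r=cv2.minEnclosingCircle(uv[:,::-1].astype(np.float32))
        out.append((s[i,4],c[i],zt,t[:,:2].mean(0),ray(n,uu,vv,zt)[:2],r))
    return im,d,out
def st():
    o=bot.get_obs();r=R.from_quat(o["tool_rot"]);print("t",round(o["clock"],2),"p",o["eef_pos"],"x",r.as_matrix()[:,0],"z",r.as_matrix()[:,2],"F",o["ft_force"],"w",round(o["grip_width"],4));return o
def go(P,jaw,down=True):
    """move numbers to TCP P, jaw dir angle (rad from world x), tool pointing down, from measured"""
    o=bot.get_obs();r=R.from_quat(o["tool_rot"])
    best=None
    for a in (jaw,jaw+np.pi):
        z=np.array([np.cos(a),np.sin(a),0]);x=np.array([0,0,-1.]);M=np.stack([x,np.cross(z,x),z],1)
        w=(r.inv()*R.from_matrix(M)).as_rotvec()
        if best is None or np.linalg.norm(w)<np.linalg.norm(best): best=w
    s=r.inv().apply(np.array(P)-o["eef_pos"])
    print("shift",np.round(s/.25,3),"turn",np.round(best/.5,3),"dist",np.linalg.norm(s))
E
python3 - <<'E'
from h import *
for n in("top",):
    im=cv2.imread(f"pics/{n}0.png")[:,:,::-1].copy();d=np.load(f"{n}0.npy")
    _,_,o=feet(n,im,d)
    for q in o: print(*q)
    P=cloud(n,d)
    m=(P[:,:,2]>.075)&(P[:,:,2]<.1)&(P[:,:,1]>0)&(P[:,:,1]<.45)&(P[:,:,0]>.25)&(P[:,:,0]<.65);
    v,u=np.nonzero(m);print(u.min(),u.max(),v.min(),v.max())
    k,l,s,c=cv2.connectedComponentsWithStats(m.astype(np.uint8));print(s,c)
    h=cv2.cvtColor(im,cv2.COLOR_RGB2HSV)
    wood=cv2.inRange(h,(10,60,120),(25,255,255))
    k,l,s,c=cv2.connectedComponentsWithStats(wood);i=1+np.argmax(s[1:,4]);print(s[i],c[i])
    cn=cv2.findContours((l==i).astype(np.uint8),0,2)[0][0];b=cv2.minAreaRect(cn);pts=cv2.boxPoints(b)
    W=np.array([ray(n,*q,.092) for q in pts]);print(W,W.mean(0))
    print("edges",np.diff(np.vstack([W,W[:1]]),axis=0))
    # grey box
    for (u,v) in [(219,250),(265,246)]: print(ray(n,u,v,.008))
crop=cv2.resize(im[140:270,170:440],None,fx=2.9,fy=2.9,interpolation=2);cv2.imwrite("pics/crop0.png",crop[:,:,::-1])
E
```

```text
210 [328.1143 194.9429] 0.07437437422747417 [ 0.5536 -0.1234] [ 0.5536 -0.1234] 6.6039719581604
207 [365.6763 196.1159] 0.07412493238883715 [ 0.5504 -0.2471] [ 0.5511 -0.2466] 6.53477144241333
213 [408.0423 195.77  ] 0.07535494469861521 [ 0.553  -0.3874] [ 0.5523 -0.3852] 6.53410530090332
210 [328.1714 228.7524] 0.07443869038302035 [ 0.4415 -0.1253] [ 0.442  -0.1254] 6.800835609436035
209 [365.7608 235.3923] 0.07459746913679818 [ 0.4201 -0.2485] [ 0.4204 -0.2484] 6.749411106109619
182 288 160 241
[[     0      0    560    420 231036]
 [   182    160    107     82   4164]] [[280.6699 209.6522]
 [214.5881 201.0526]]
[ 183  157   57   84 3831] [211.036  198.8295]
[[0.6456 0.3518 0.092 ]
 [0.6638 0.1895 0.092 ]
 [0.4115 0.1597 0.092 ]
 [0.3939 0.3196 0.092 ]] [0.5287 0.2551 0.092 ]
edges [[ 0.0182 -0.1623  0.    ]
 [-0.2523 -0.0298  0.    ]
 [-0.0176  0.1599  0.    ]
 [ 0.2517  0.0322  0.    ]]
[0.3653 0.237  0.008 ]
[0.3805 0.0838 0.008 ]
```

View pics/crop0.png

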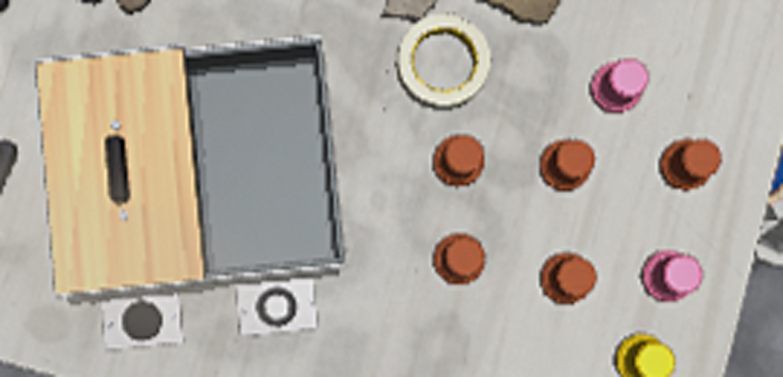

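```bash
python3 - <<'E'
from h import *
st(); go([.42,.10,.2],np.pi/2+.118)
E
```

```text
t 0.1 p [0.2185 0.4491 0.2017] x [-0.0008 -0.0017 -1.    ] z [ 0.4375  0.8992 -0.0019] F [-0.6621 -0.74   -0.5286] w 0.0857
shift [ 0.009 -1.336 -0.903] turn [-1.142 -0.004 -0.001] dist 0.40305671239940194
```

apply_moves(targets=[0,-0.9,-0.6,-1,0,0,1,0,-0.9,-0.6,-1,0,0,1,0,-0.9,-0.6,-1,0,0,1,0,-0.9,-0.6,-1,0,0,1,0,-0.9,-0.6,-1,0,0,1,0,-0.9,-0.6,-1,0,0,1,0,-0.9,-0.6,-1,0,0,1,0,-0.9,-0.6,-1,0,0,1])

```text
clock: 0.77
eef_pos: [0.3577, 0.2108, 0.2023]
tool_rot: [0.51, -0.491, -0.509, -0.49]
ft_force: [-0.2, 1.7, -0.3]
grip_width: 0.0856
```

```bash
python3 - <<'E'
from h import *
st(); go([.553,-.123,.14],np.pi/2+.118)
E
```

```text
t 0.77 p [0.3577 0.2108 0.2023] x [ 0.0007 -0.0029 -1.    ] z [-0.0379  0.9993 -0.0029] F [-0.192   1.6741 -0.3237] w 0.0856
shift [ 0.253 -0.73  -1.363] turn [-0.16  -0.006  0.001] dist 0.3917096577943968
```

apply_moves(targets=[0,-0.5,-0.98,-0.16,0,0,1,0,-0.5,-0.98,-0.16,0,0,1,0,-0.5,-0.98,-0.16,0,0,1,0,-0.5,-0.98,-0.16,0,0,1,0,-0.5,-0.98,-0.16,0,0,1,0,-0.5,-0.98,-0.16,0,0,1,0,-0.5,-0.98,-0.16,0,0,1,0,-0.5,-0.98,-0.16,0,0,1])

```text
clock: 1.43
eef_pos: [0.4938, -0.0263, 0.2017]
tool_rot: [0.53, -0.469, -0.529, -0.468]
ft_force: [0.5, 0.5, -0.6]
grip_width: 0.0857
```

```bash
python3 - <<'E'
from h import *
st(); go([.553,-.123,.12],np.pi/2+.118)
im,d,o=feet()
for q in o: print(*q)
st()
E
```

```text
t 1.43 p [ 0.4938 -0.0263  0.2017] x [ 0.0002 -0.0014 -1.    ] z [-0.1211  0.9926 -0.0014] F [ 0.5127  0.5379 -0.6036] w 0.0857
shift [ 0.327 -0.188 -0.412] turn [ 0.007 -0.003  0.   ] dist 0.13974635793327816
205 [365.7122 196.1073] 0.07409031295524673 [ 0.5506 -0.2479] [ 0.5511 -0.2466] 6.53477144241333
211 [408.0948 195.7725] 0.07420847786852969 [ 0.551  -0.3842] [ 0.5529 -0.3863] 6.559416770935059
209 [365.7895 235.4115] 0.07411058077291303 [ 0.4192 -0.2459] [ 0.4206 -0.2428] 7.649876117706299
t 1.48 p [ 0.4924 -0.0242  0.2016] x [-0.0014  0.0002 -1.    ] z [-0.1227  0.9924  0.0004] F [-1.5559  0.6722 -0.4562] w 0.0851
```

apply_moves(targets=[0,-0.19,-0.412,0,0,0,1,0,-0.19,-0.412,0,0,0,1,0.25,-0.19,-0.412,0,0,0,1,0.45,-0.19,-0.412,0,0,0,1,0.45,-0.19,-0.412,0,0,0,1,0.45,-0.19,-0.412,0,0,0,1,0.45,-0.19,-0.412,0,0,0,1])

```text
clock: 2.07
eef_pos: [0.5497, -0.1168, 0.0882]
tool_rot: [-0.529, 0.468, 0.533, 0.466]
ft_force: [0.6, -0.1, 0.3]
grip_width: 0.0853
```

```bash
python3 - <<'E'
from h import *
st(); go([.553,-.123,.026],np.pi/2+.118)
p,d=bot.camera("side");cv2.imwrite("pics/s1.png",p[:,:,::-1])
E
```

```text
t 2.07 p [ 0.5497 -0.1168  0.0882] x [-0.0062  0.0018 -1.    ] z [-0.1281  0.9918  0.0026] F [ 0.59   -0.0658  0.289 ] w 0.0853
shift [ 0.249 -0.012 -0.027] turn [ 0.021  0.005 -0.012] dist 0.06261902376676619
```

View pics/s1.png

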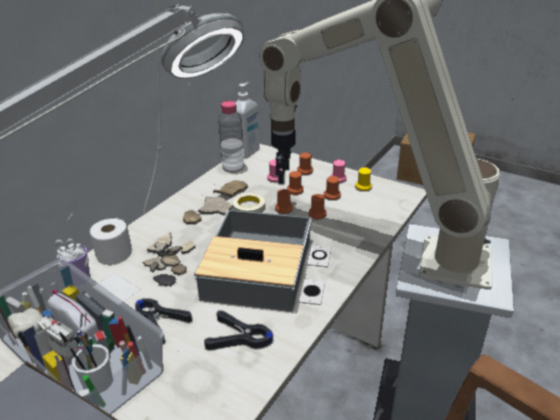

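apply_moves(targets=[0.13,-0.01,-0.02,0,0,0,1,0.25,-0.01,-0.02,0,0,0,1,0.25,-0.01,-0.02,0,0,0,1,0.25,-0.01,-0.02,0,0,0,1,0.25,-0.01,-0.02,0,0,0,0,0.25,-0.01,-0.02,0,0,0,0,0.25,-0.01,-0.02,0,0,0,0,0.25,-0.01,-0.02,0,0,0,0,0.25,-0.01,-0.02,0,0,0,0,0.25,-0.01,-0.02,0,0,0,0])

```text
clock: 2.95
eef_pos: [0.557, -0.1237, 0.0301]
tool_rot: [0.532, -0.466, -0.529, -0.468]
ft_force: [-0.3, 0.2, 6.9]
grip_width: 0.0414
```

```bash
python3 - <<'E'
from h import *
st(); go([.553,-.123,.026],np.pi/2+.118)
E
```

```text
t 2.95 p [ 0.557  -0.1237  0.0301] x [ 0.0045 -0.0008 -1.    ] z [-0.1268  0.9919 -0.0013] F [-0.3281  0.1919  6.921 ] w 0.0414
shift [0.017 0.016 0.005] turn [ 0.018 -0.003  0.009] dist 0.005825623211669227
```

apply_moves(targets=[-0.08,0,0,0,0,0,0,-0.2,0,0,0,0,0,0,-0.35,0,0,0,0,0,0,-0.5,0,0,0,0,0,0,-0.5,0,0,0,0,0,0,-0.5,0,0,0,0,0,0,-0.5,0,0,0,0,0,0])

```text
clock: 3.53
eef_pos: [0.5549, -0.1233, 0.1526]
tool_rot: [0.531, -0.467, -0.531, -0.467]
ft_force: [-0.3, -0.3, -1.4]
grip_width: 0.0412
```

```bash
python3 - <<'E'
from h import *
f=[];
for i in range(4):
    p,d=bot.camera("side"); f.append(bot.get_obs()["ft_force"])
print(np.array(f),np.mean(f,0)); st()
cv2.imwrite("pics/s2.png",cv2.resize(p[100:260,200:400],None,fx=3,fy=3)[:,:,::-1])
E
```

```text
[[-0.3014 -0.3498 -1.6479]
 [-0.0831 -0.716  -0.9797]
 [ 0.5132 -0.5373 -0.749 ]
 [ 0.6022 -0.0069 -1.119 ]] [ 0.1827 -0.4025 -1.1239]
t 3.73 p [ 0.5539 -0.123   0.1507] x [-0.0036  0.0008 -1.    ] z [-0.1269  0.9919  0.0013] F [ 0.6022 -0.0069 -1.119 ] w 0.0413
```

View pics/s2.png

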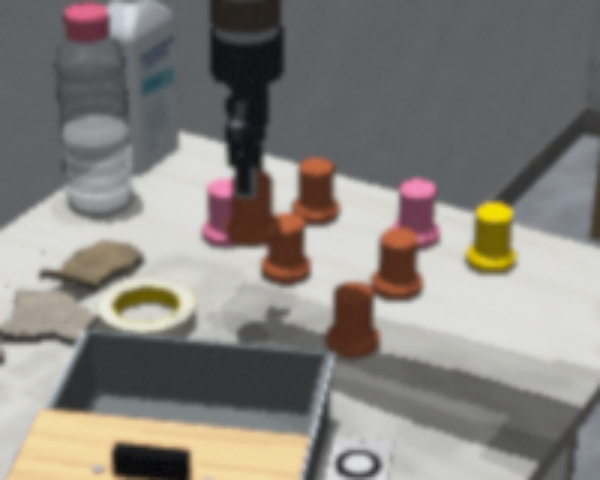

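```bash
python3 - <<'E'
from h import *
st(); go([.620,.111,.15],np.pi/2+.118); go([.620,.111,.038],np.pi/2+.118)
E
```

```text
t 3.73 p [ 0.5539 -0.123   0.1507] x [-0.0036  0.0008 -1.    ] z [-0.1269  0.9919  0.0013] F [ 0.6022 -0.0069 -1.119 ] w 0.0413
shift [ 0.003 -0.381  0.895] turn [ 0.018  0.002 -0.007] dist 0.24319396297237367
shift [ 0.451 -0.383  0.894] turn [ 0.018  0.002 -0.007] dist 0.26803046449321444
```

apply_moves(targets=[0,-0.38,0.895,0,0,0,0,0,-0.38,0.895,0,0,0,0,0,-0.38,0.895,0,0,0,0,0,-0.38,0.895,0,0,0,0,0,-0.38,0.895,0,0,0,0,0,-0.38,0.895,0,0,0,0,0,-0.38,0.895,0,0,0,0,0,-0.38,0.895,0,0,0,0])

```text
clock: 4.4
eef_pos: [0.6204, 0.1129, 0.1505]
tool_rot: [-0.531, 0.467, 0.532, 0.465]
ft_force: [0.1, -0.5, -1.8]
grip_width: 0.0411
```

```bash
python3 - <<'E'
from h import *
st(); go([.620,.111,.15],np.pi/2+.118); go([.620,.111,.038],np.pi/2+.118)
p,d=bot.camera("top");cv2.imwrite("pics/t3.png",cv2.resize(p[130:280,170:370],None,fx=3,fy=3)[:,:,::-1])
E
```

```text
t 4.4 p [0.6204 0.1129 0.1505] x [-0.0029 -0.0007 -1.    ] z [-0.131   0.9914 -0.0003] F [ 0.1397 -0.4561 -1.8264] w 0.0411
shift [ 0.002  0.002 -0.008] turn [ 0.027 -0.001 -0.006] dist 0.00204310096803857
shift [ 0.45   0.001 -0.007] turn [ 0.027 -0.001 -0.006] dist 0.11253586684844236
```

View pics/t3.png

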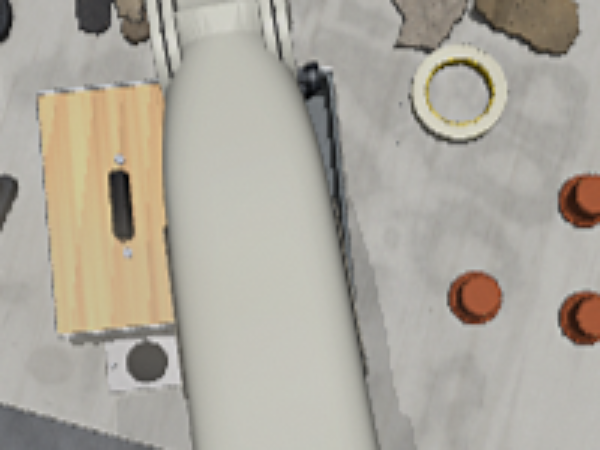

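apply_moves(targets=[0.15,0,0,0,0,0,0,0.3,0,0,0,0,0,0,0.4,0,0,0,0,0,0,0.45,0,0,0,0,0,0,0.45,0,0,0,0,0,0,0.45,0,0,0,0,0,0,0.45,0,0,0,0,0,0])

```text
clock: 5.03
eef_pos: [0.6209, 0.1092, 0.04]
tool_rot: [-0.53, 0.468, 0.53, 0.468]
ft_force: [0.4, -0.4, -0.5]
grip_width: 0.041
```

```bash
python3 - <<'E'
from h import *
st(); 
p,d=bot.camera("side");cv2.imwrite("pics/s4.png",cv2.resize(p[130:310,170:370],None,fx=3,fy=3)[:,:,::-1])
E
```

```text
t 5.03 p [0.6209 0.1092 0.04  ] x [-0.0004 -0.0001 -1.    ] z [-0.1248  0.9922 -0.    ] F [ 0.3651 -0.3786 -0.5468] w 0.041
```

View pics/s4.png

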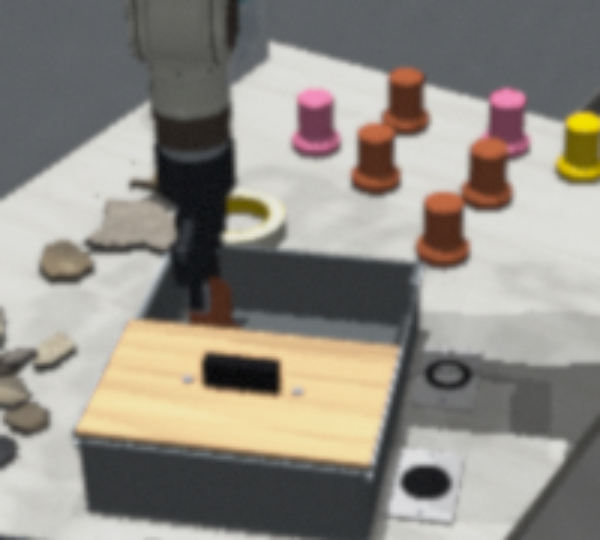

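apply_moves(targets=[0.015,0,0,0,0,0,0,0.015,0,0,0,0,0,0,0.015,0,0,0,0,0,1,0.015,0,0,0,0,0,1,0.015,0,0,0,0,0,1,0.015,0,0,0,0,0,1,0.015,0,0,0,0,0,1,-0.1,0,0,0,0,0,1,-0.25,0,0,0,0,0,1,-0.4,0,0,0,0,0,1,-0.45,0,0,0,0,0,1])

```text
clock: 6.0
eef_pos: [0.624, 0.1113, 0.1592]
tool_rot: [0.533, -0.464, -0.529, -0.47]
ft_force: [1.1, 0.1, 1.1]
grip_width: 0.0854
```

```bash
python3 - <<'E'
from h import *
st(); go([.441,-.125,.15],np.pi/2+.118)
im,d,o=feet()
for q in o: print(*q)
p,d=bot.camera("side");cv2.imwrite("pics/s5.png",cv2.resize(p[130:310,170:370],None,fx=3,fy=3)[:,:,::-1])
E
```

```text
t 6.0 p [0.624  0.1113 0.1592] x [ 0.0095  0.0017 -1.    ] z [-0.127   0.9919  0.0005] F [1.0941 0.08   1.0627] w 0.0854
shift [ 0.028  0.846 -0.845] turn [0.019 0.001 0.019] dist 0.29901280773758493
207 [365.6763 196.1159] 0.07427159583361262 [ 0.5491 -0.2453] [ 0.5504 -0.2462] 6.522680759429932
209 [408.1148 195.7608] 0.07449177865543857 [ 0.5527 -0.3875] [ 0.5529 -0.3863] 6.559416770935059
209 [328.1866 228.7321] 0.0741416432344348 [ 0.4411 -0.1244] [ 0.4368 -0.1208] 8.244704246520996
209 [365.7895 235.4115] 0.0740048522157855 [ 0.4196 -0.2461] [ 0.421  -0.2495] 6.8047051429748535
```

View pics/s5.png

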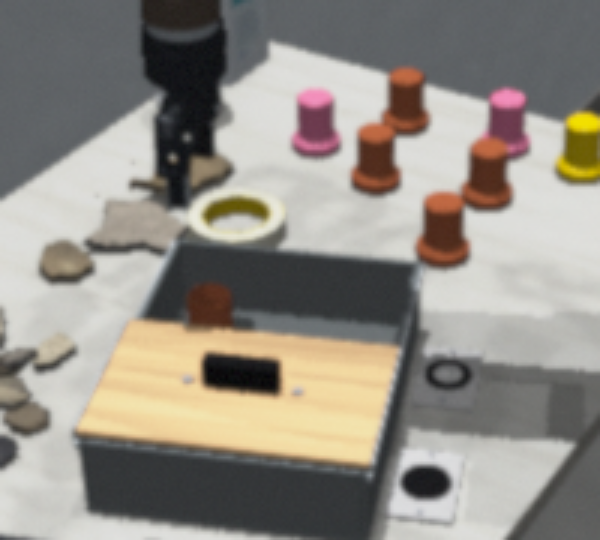

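apply_moves(targets=[0,0.845,-0.845,0,0,0,1,0,0.845,-0.845,0,0,0,1,0,0.845,-0.845,0,0,0,1,0,0.845,-0.845,0,0,0,1,0,0.845,-0.845,0,0,0,1,0,0.845,-0.845,0,0,0,1,0,0.845,-0.845,0,0,0,1,0.15,0.845,-0.845,0,0,0,1,0.24,0.845,-0.845,0,0,0,1,0.24,0.845,-0.845,0,0,0,1,0.24,0.845,-0.845,0,0,0,1])

```text
clock: 7.02
eef_pos: [0.4362, -0.1252, 0.091]
tool_rot: [-0.529, 0.468, 0.532, 0.467]
ft_force: [0.4, 0.0, 0.7]
grip_width: 0.0855
```

```bash
python3 - <<'E'
from h import *
st(); go([.441,-.1245,.031],np.pi/2+.118)
E
```

```text
t 7.02 p [ 0.4362 -0.1252  0.091 ] x [-0.0047  0.0014 -1.    ] z [-0.1264  0.992   0.002 ] F [0.4195 0.0356 0.7053] w 0.0855
shift [ 0.24 -0.02  0.  ] turn [ 0.018  0.004 -0.009] dist 0.060173661945224964
```

apply_moves(targets=[0.14,-0.02,0,0,0,0,1,0.24,-0.02,0,0,0,0,1,0.24,-0.02,0,0,0,0,1,0.24,-0.02,0,0,0,0,0,0.24,-0.02,0,0,0,0,0,0.24,-0.02,0,0,0,0,0,0.24,-0.02,0,0,0,0,0,0.24,-0.02,0,0,0,0,0,0.1,-0.02,0,0,0,0,0,-0.05,-0.02,0,0,0,0,0,-0.2,-0.02,0,0,0,0,0,-0.24,-0.02,0,0,0,0,0])

```text
clock: 8.02
eef_pos: [0.4464, -0.1259, 0.159]
tool_rot: [0.534, -0.466, -0.528, -0.469]
ft_force: [2.6, -0.6, -4.6]
grip_width: 0.0401
```

```bash
cat > w.py <<'E'
from h import *
f=[]
for i in range(6):
    p,d=bot.camera("side" if i else "top"); f.append(bot.get_obs()["ft_force"][2])
print(np.round(f,2),np.mean(f[1:])); st()
E
python3 w.py; python3 - <<'E'
from h import *
go([.4715,.093,.15],np.pi/2+.118)
E
```

```text
[-4.92 -5.25 -4.45 -4.48 -5.15 -5.21] -4.905685510280419
t 8.32 p [ 0.4415 -0.1245  0.1506] x [-0.0041  0.0011 -1.    ] z [-0.1269  0.9919  0.0016] F [-0.9224  0.4053 -5.2091] w 0.0402
shift [ 0.003 -0.23   0.848] turn [ 0.018  0.003 -0.008] dist 0.2196020951990363
```

apply_moves(targets=[0.15,0,0,0,0,0,0,0.3,0,0,0,0,0,0,0.42,0,0,0,0,0,0,0.475,0,0,0,0,0,0,0.475,0,0,0,0,0,0,0.475,0,0,0,0,0,1,0.475,0,0,0,0,0,1,0.475,0,0,0,0,0,1,0.475,0,0,0,0,0,1,0.3,0,0,0,0,0,1,0.15,0,0,0,0,0,1,0.1,0,0,0,0,0,1])

```text
clock: 9.32
eef_pos: [0.4465, -0.1259, 0.133]
tool_rot: [0.534, -0.466, -0.528, -0.469]
ft_force: [1.7, 0.3, 1.2]
grip_width: 0.0855
```

```bash
python3 - <<'E'
from h import *
st(); 
im,d,o=feet()
for q in o: print(*q[1:4])
go([.42,-.247,.15],np.pi/2+.118)
E
```

```text
t 9.32 p [ 0.4465 -0.1259  0.133 ] x [ 0.0084 -0.0023 -1.    ] z [-0.1269  0.9919 -0.0033] F [1.6578 0.2675 1.2074] w 0.0855
[257.838  175.3611] 0.07996071873441973 [0.6154 0.1111]
[367.1584 192.5149] 0.07622197870730973 [ 0.5542 -0.245 ]
[408.0755 195.7972] 0.07518012828310416 [ 0.5501 -0.3798]
shift [-0.064  0.17  -0.466] turn [ 0.019 -0.009  0.021] dist 0.12493144844176596
```

apply_moves(targets=[0,0.15,-0.47,0,0,0,1,0,0.15,-0.47,0,0,0,1,0,0.15,-0.47,0,0,0,1,0,0.15,-0.47,0,0,0,1,0.12,0.15,-0.47,0,0,0,1,0.12,0.15,-0.47,0,0,0,1,0.12,0.15,-0.47,0,0,0,1])

```text
clock: 9.95
eef_pos: [0.4191, -0.2452, 0.0962]
tool_rot: [-0.529, 0.468, 0.532, 0.467]
ft_force: [0.9, -0.5, -0.6]
grip_width: 0.0855
```

```bash
python3 - <<'E'
from h import *
st(); 
p,d=bot.camera("side");cv2.imwrite("pics/s6.png",cv2.resize(p[110:290,230:430],None,fx=3,fy=3)[:,:,::-1])
st();go([.4195,-.2465,.031],np.pi/2+.118)
E
```

```text
t 9.95 p [ 0.4191 -0.2452  0.0962] x [-0.004   0.0025 -1.    ] z [-0.1266  0.9919  0.003 ] F [ 0.9133 -0.5393 -0.5872] w 0.0855
t 10.0 p [ 0.4203 -0.2455  0.0973] x [-0.0017  0.0011 -1.    ] z [-0.1274  0.9919  0.0013] F [ 0.7291 -0.091   0.3412] w 0.0853
shift [ 0.265  0.003 -0.004] turn [ 0.019  0.003 -0.003] dist 0.06634666141474609
```

View pics/s6.png

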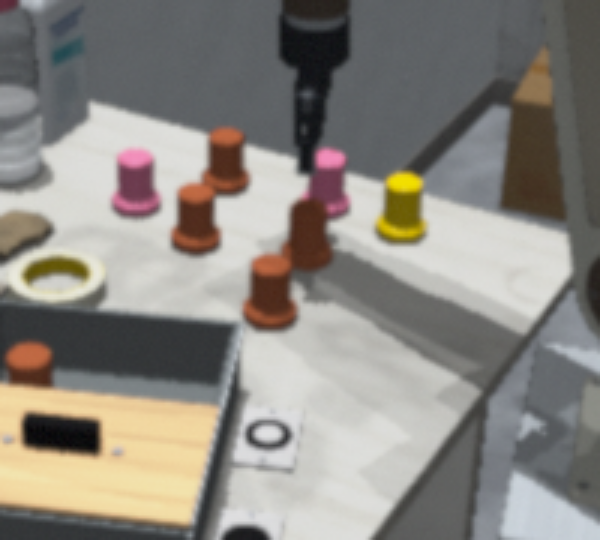

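Gripper is over foot C; B stands again at its place. Descend, grip, lift.

apply_moves(targets=[0.14,0,0,0,0,0,1,0.265,0,0,0,0,0,1,0.265,0,0,0,0,0,1,0.265,0,0,0,0,0,0,0.265,0,0,0,0,0,0,0.265,0,0,0,0,0,0,0.265,0,0,0,0,0,0,0.265,0,0,0,0,0,0,0.12,0,0,0,0,0,0,-0.03,0,0,0,0,0,0,-0.18,0,0,0,0,0,0,-0.21,0,0,0,0,0,0])

```text
clock: 11.0
eef_pos: [0.4244, -0.2483, 0.1573]
tool_rot: [0.535, -0.466, -0.527, -0.468]
ft_force: [1.5, -0.9, -2.9]
grip_width: 0.0407
```

```bash
python3 w.py; python3 - <<'E'
from h import *
go([.4715,.093,.15],np.pi/2+.118)
E
```

```text
[-2.39 -5.21 -4.91 -5.26 -4.47 -4.22] -4.813462323286903
t 11.3 p [ 0.4192 -0.2453  0.1477] x [-0.0042  0.0025 -1.    ] z [-0.1268  0.9919  0.003 ] F [-0.156   0.2167 -4.2228] w 0.0403
shift [-0.007 -0.379  1.316] turn [ 0.018  0.006 -0.008] dist 0.34233568536947306
```

apply_moves(targets=[0.15,0,0,0,0,0,0,0.3,0,0,0,0,0,0,0.42,0,0,0,0,0,0,0.465,0,0,0,0,0,0,0.465,0,0,0,0,0,0,0.465,0,0,0,0,0,1,0.465,0,0,0,0,0,1,0.465,0,0,0,0,0,1,0.465,0,0,0,0,0,1,0.3,0,0,0,0,0,1,0.15,0,0,0,0,0,1,0.1,0,0,0,0,0,1])

```text
clock: 12.3
eef_pos: [0.4235, -0.2478, 0.13]
tool_rot: [0.533, -0.467, -0.528, -0.468]
ft_force: [0.5, 0.0, 0.9]
grip_width: 0.0854
```

apply_moves(targets=[0,-0.515,-0.066,0,0,0,1,0,-0.515,-0.066,0,0,0,1,0,-0.515,-0.066,0,0,0,1,0,-0.515,-0.066,0,0,0,1,0,-0.515,-0.066,0,0,0,1,0.12,-0.515,-0.066,0,0,0,1,0.12,-0.515,-0.066,0,0,0,1])

```text
clock: 12.88
eef_pos: [0.5466, -0.2449, 0.0906]
tool_rot: [-0.528, 0.468, 0.534, 0.466]
ft_force: [-2.2, 0.1, -1.4]
grip_width: 0.0852
```

```bash
python3 - <<'E'
from h import *
p,d=bot.camera("side");cv2.imwrite("pics/s7.png",cv2.resize(p[110:290,230:430],None,fx=3,fy=3)[:,:,::-1])
im,d,o=feet()
for q in o: print(*q[1:4])
st();go([.55,-.2465,.031],np.pi/2+.118)
E
```

```text
[257.7926 175.3502] 0.08030480338527828 [0.6149 0.1114]
[365.5205 200.4247] 0.0744534234283297 [ 0.5319 -0.2386]
[327.3714 231.3714] 0.07431746822168925 [ 0.4332 -0.1218]
t 12.98 p [ 0.548  -0.2458  0.0942] x [-0.0043  0.0018 -1.    ] z [-0.1261  0.992   0.0023] F [0.2125 0.3585 1.0485] w 0.0854
shift [ 0.253 -0.009 -0.004] turn [ 0.017  0.005 -0.008] dist 0.06318640991683508
```

View pics/s7.png

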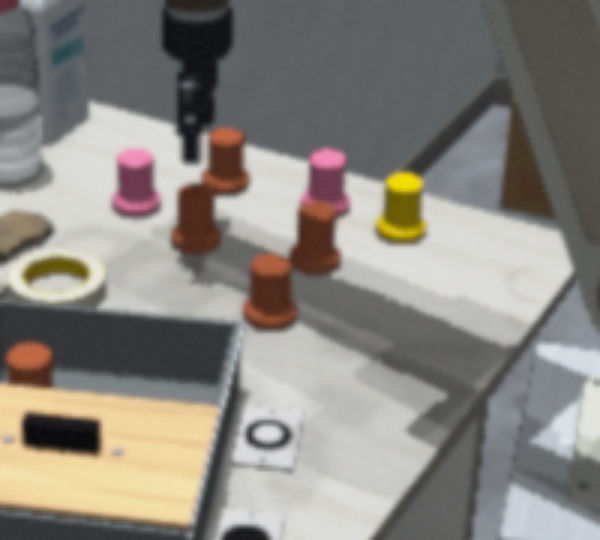

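apply_moves(targets=[0.14,0,0,0,0,0,1,0.253,0,0,0,0,0,1,0.253,0,0,0,0,0,1,0.253,0,0,0,0,0,0,0.253,0,0,0,0,0,0,0.253,0,0,0,0,0,0,0.253,0,0,0,0,0,0,0.253,0,0,0,0,0,0,0.12,0,0,0,0,0,0,-0.03,0,0,0,0,0,0,-0.18,0,0,0,0,0,0,-0.23,0,0,0,0,0,0])

```text
clock: 13.98
eef_pos: [0.554, -0.2478, 0.1605]
tool_rot: [0.535, -0.466, -0.527, -0.468]
ft_force: [0.6, -1.3, -0.6]
grip_width: 0.0405
```

```bash
python3 w.py; python3 - <<'E'
from h import *
go([.4715,.093,.15],np.pi/2+.118)
E
```

```text
[ 0.72 -0.97 -2.4  -1.29 -2.06 -0.87] -1.5171719024016221
t 14.28 p [ 0.5495 -0.2458  0.1507] x [-0.0032  0.0015 -1.    ] z [-0.1269  0.9919  0.0018] F [-0.5072  0.0169 -0.872 ] w 0.0402
shift [0.006 0.138 1.384] turn [ 0.018  0.004 -0.006] dist 0.34764364810962733
```

apply_moves(targets=[0,0.09,0.9,0,0,0,0,0,0.09,0.9,0,0,0,0,0,0.09,0.9,0,0,0,0,0,0.09,0.9,0,0,0,0,0,0.09,0.9,0,0,0,0,0,0.09,0.9,0,0,0,0])

```text
clock: 14.78
eef_pos: [0.4966, -0.0219, 0.1505]
tool_rot: [-0.53, 0.467, 0.534, 0.466]
ft_force: [0.6, 1.1, -1.1]
grip_width: 0.0406
```

apply_moves(targets=[0,0.048,0.484,0,0,0,0,0,0.048,0.484,0,0,0,0,0,0.048,0.484,0,0,0,0,0,0.048,0.484,0,0,0,0,0,0.048,0.484,0,0,0,0,0,0.048,0.484,0,0,0,0])

```text
clock: 15.28
eef_pos: [0.4718, 0.0922, 0.1513]
tool_rot: [-0.531, 0.468, 0.531, 0.466]
ft_force: [-0.2, -0.4, -0.7]
grip_width: 0.0405
```

```bash
python3 - <<'E'
from h import *
im,d,o=feet()
for q in o: print(*q[1:4])
st();go([.4715,.093,.037],np.pi/2+.118)
E
```

```text
[256.4362 171.3511] 0.08038405729957422 [0.6193 0.1119]
[408.1148 195.7608] 0.0746148764711417 [ 0.5516 -0.3839]
[327.4563 231.3058] 0.07445725203175413 [ 0.4326 -0.1214]
[364.2429 238.681 ] 0.0738053034681693 [ 0.4094 -0.2411]
t 15.33 p [0.4722 0.0916 0.1515] x [-0.002  -0.0009 -1.    ] z [-0.1261  0.992  -0.0007] F [-0.2856  0.2888 -0.2212] w 0.0406
shift [0.458 0.001 0.006] turn [ 0.017 -0.001 -0.004] dist 0.11450956512286373
```

apply_moves(targets=[0.15,0,0,0,0,0,0,0.3,0,0,0,0,0,0,0.4,0,0,0,0,0,0,0.458,0,0,0,0,0,0,0.465,0,0,0,0,0,0,0.465,0,0,0,0,0,0,0.465,0,0,0,0,0,1,0.465,0,0,0,0,0,1,0.465,0,0,0,0,0,1,0.465,0,0,0,0,0,1,0.3,0,0,0,0,0,1,0.12,0,0,0,0,0,1])

```text
clock: 16.33
eef_pos: [0.4695, 0.0916, 0.1172]
tool_rot: [-0.529, 0.47, 0.532, 0.465]
ft_force: [0.6, 1.9, 0.3]
grip_width: 0.0853
```

apply_moves(targets=[-0.15,0,0,0,0,0,1,-0.2,0,0,0,0,0,1,-0.2,0,0,0,0,0,1])

```text
clock: 16.58
eef_pos: [0.4758, 0.0929, 0.1736]
tool_rot: [0.533, -0.465, -0.529, -0.47]
ft_force: [0.1, -0.2, 0.1]
grip_width: 0.0851
```

```bash
python3 - <<'E'
from h import *
p,d=bot.camera("side");cv2.imwrite("pics/s8.png",cv2.resize(p[130:310,190:390],None,fx=3,fy=3)[:,:,::-1])
im,d,o=feet()
for q in o: print(*q[1:4])
st();go([.5515,-.3845,.15],np.pi/2+.118)
E
```

```text
[256.058  170.5652] 0.08067321419873377 [0.6229 0.114 ]
[408.0714 195.7429] 0.07474886088844034 [ 0.5485 -0.3768]
[327.4123 231.436 ] 0.07450677540758543 [ 0.4314 -0.1192]
[364.2429 238.681 ] 0.0741314689165105 [ 0.4097 -0.241 ]
t 16.68 p [0.4728 0.0924 0.1692] x [ 0.0008  0.0001 -1.    ] z [-0.1267  0.9919  0.    ] F [-0.2483  0.2256 -0.4551] w 0.0856
shift [ 0.077 -0.07  -1.932] turn [0.018 0.    0.002] dist 0.483719869276721
```

View pics/s8.png

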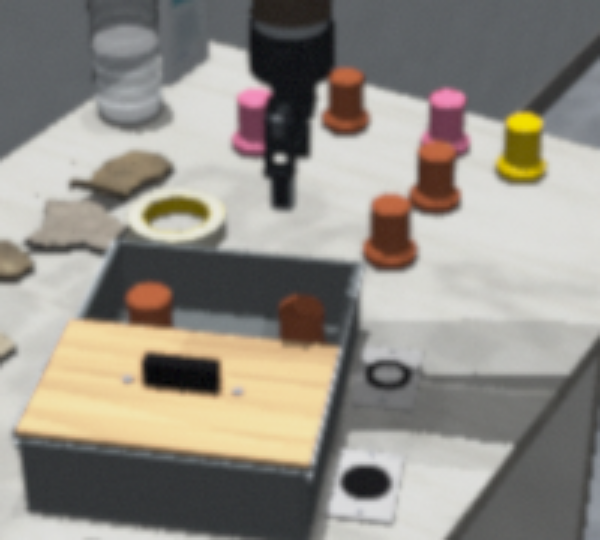

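apply_moves(targets=[0,-0.035,-0.966,0,0,0,1,0,-0.035,-0.966,0,0,0,1,0,-0.035,-0.966,0,0,0,1,0,-0.035,-0.966,0,0,0,1,0,-0.035,-0.966,0,0,0,1,0,-0.035,-0.966,0,0,0,1])

```text
clock: 17.18
eef_pos: [0.5105, -0.1485, 0.1666]
tool_rot: [-0.529, 0.468, 0.532, 0.467]
ft_force: [0.3, -0.3, 0.2]
grip_width: 0.0855
```

apply_moves(targets=[0,-0.035,-0.966,0,0,0,1,0,-0.035,-0.966,0,0,0,1,0,-0.035,-0.966,0,0,0,1,0,-0.035,-0.966,0,0,0,1,0,-0.035,-0.966,0,0,0,1,0,-0.035,-0.966,0,0,0,1,0,-0.035,-0.966,0,0,0,1,0.29,-0.035,-0.966,0,0,0,1,0.29,-0.035,-0.966,0,0,0,1,0.29,-0.035,-0.966,0,0,0,1,0.29,-0.035,-0.966,0,0,0,1])

```text
clock: 18.1
eef_pos: [0.5485, -0.3822, 0.0924]
tool_rot: [-0.527, 0.468, 0.534, 0.467]
ft_force: [0.6, -0.2, 1.3]
grip_width: 0.0851
```

```bash
python3 - <<'E'
from h import *
p,d=bot.camera("side");cv2.imwrite("pics/s9.png",cv2.resize(p[110:290,230:430],None,fx=3,fy=3)[:,:,::-1])
im,d,o=feet()
for q in o: print(*q[1:4])
st();go([.552,-.385,.031],np.pi/2+.118)
E
```

```text
[257.8194 175.338 ] 0.07975747613913753 [0.6132 0.111 ]
[408.1724 199.8391] 0.07432504234998034 [ 0.5418 -0.3889]
[264.8031 217.1181] 0.07999757984820921 [0.4742 0.088 ]
[327.3821 231.434 ] 0.07443514240571815 [ 0.4314 -0.1196]
[364.237  238.5545] 0.07380036317881711 [ 0.4095 -0.2433]
t 18.2 p [ 0.5518 -0.3843  0.0977] x [ 0.0008 -0.0005 -1.    ] z [-0.1273  0.9919 -0.0006] F [ 0.4933 -0.0488  0.2771] w 0.0855
shift [ 0.267 -0.    -0.003] turn [ 0.019 -0.001  0.001] dist 0.06669220226456866
```

View pics/s9.png

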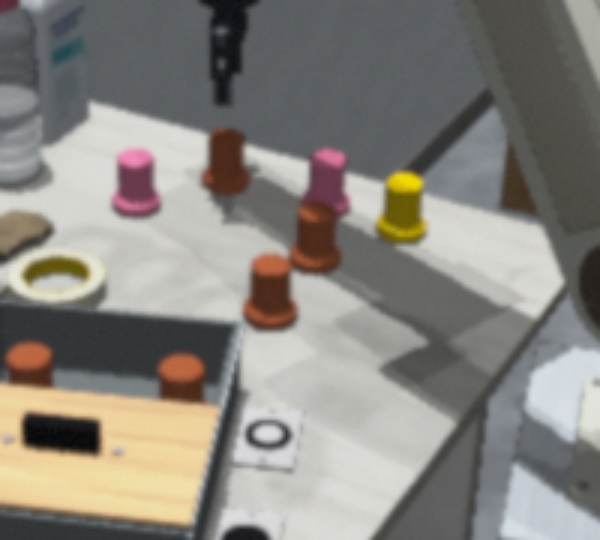

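apply_moves(targets=[0.14,0,0,0,0,0,1,0.265,0,0,0,0,0,1,0.265,0,0,0,0,0,1,0.265,0,0,0,0,0,0,0.265,0,0,0,0,0,0,0.265,0,0,0,0,0,0,0.265,0,0,0,0,0,0,0.265,0,0,0,0,0,0,0.12,0,0,0,0,0,0,-0.03,0,0,0,0,0,0,-0.18,0,0,0,0,0,0,-0.22,0,0,0,0,0,0])

```text
clock: 19.2
eef_pos: [0.5542, -0.3864, 0.1602]
tool_rot: [0.535, -0.467, -0.526, -0.468]
ft_force: [1.3, -2.0, -1.8]
grip_width: 0.0407
```

```bash
python3 w.py; python3 - <<'E'
from h import *
go([.546,.102,.15],np.pi/2+.118)
E
```

```text
[-2.15 -4.28 -4.93 -5.49 -4.4  -3.2 ] -4.4592368332919365
t 19.5 p [ 0.5495 -0.3832  0.1482] x [-0.0052  0.0036 -1.    ] z [-0.1268  0.9919  0.0043] F [-0.0346 -0.2462 -3.2029] w 0.0405
shift [-0.    -0.232  1.927] turn [ 0.018  0.008 -0.009] dist 0.4852192475745741
```

apply_moves(targets=[0.15,0,0,0,0,0,0,0.3,0,0,0,0,0,0,0.42,0,0,0,0,0,0,0.465,0,0,0,0,0,0,0.465,0,0,0,0,0,0,0.465,0,0,0,0,0,1,0.465,0,0,0,0,0,1,0.465,0,0,0,0,0,1,0.465,0,0,0,0,0,1,0.3,0,0,0,0,0,1,0.15,0,0,0,0,0,1,-0.1,0,0,0,0,0,1])

```text
clock: 20.5
eef_pos: [0.5505, -0.3838, 0.1562]
tool_rot: [-0.53, 0.467, 0.532, 0.467]
ft_force: [0.6, -0.7, 0.1]
grip_width: 0.0854
```

```bash
python3 - <<'E'
from h import *
p,d=bot.camera("side");
st();go([.529,.2558,.19],np.pi/2+.118)
E
```

```text
t 20.55 p [ 0.5548 -0.3868  0.1682] x [ 0.0125 -0.0086 -0.9999] z [-0.1268  0.9919 -0.0102] F [ 0.7831 -0.3118  7.3827] w 0.0852
shift [-0.111 -0.225  2.562] turn [ 0.019 -0.02   0.023] dist 0.6434762277865556
```

apply_moves(targets=[-0.08,-0.075,0.855,0,0,0,1,-0.08,-0.075,0.855,0,0,0,1,-0.08,-0.075,0.855,0,0,0,1,-0.08,-0.075,0.855,0,0,0,1,-0.08,-0.075,0.855,0,0,0,1,-0.08,-0.075,0.855,0,0,0,1])

```text
clock: 21.05
eef_pos: [0.5428, -0.1642, 0.1775]
tool_rot: [0.532, -0.465, -0.532, -0.467]
ft_force: [-0.6, -0.9, 0.3]
grip_width: 0.0855
```

apply_moves(targets=[0,-0.075,0.855,0,0,0,1,0,-0.075,0.855,0,0,0,1,0,-0.075,0.855,0,0,0,1,0,-0.075,0.855,0,0,0,1,0,-0.075,0.855,0,0,0,1,0,-0.075,0.855,0,0,0,1])

```text
clock: 21.55
eef_pos: [0.5341, 0.0502, 0.1765]
tool_rot: [-0.532, 0.464, 0.533, 0.466]
ft_force: [0.4, -0.7, 0.4]
grip_width: 0.0854
```

apply_moves(targets=[0,-0.075,0.85,0,0,0,1,0,-0.075,0.85,0,0,0,1,0,-0.075,0.85,0,0,0,1,0,-0.075,0.85,0,0,0,1,0,-0.075,0.85,0,0,0,1,0,-0.075,0.85,0,0,0,1,0,-0.075,0.85,0,0,0,1])

```text
clock: 22.13
eef_pos: [0.5258, 0.26, 0.1757]
tool_rot: [0.532, -0.466, -0.532, -0.466]
ft_force: [0.3, -0.2, 1.2]
grip_width: 0.0854
```

```bash
python3 - <<'E'
from h import *
im,d,o=feet()
for q in o: print(*q[1:4])
p,d=bot.camera("side");cv2.imwrite("pics/s10.png",p[:,:,::-1])
st();go([.529,.2558,.097],np.pi/2+.118)
E
```

```text
[257.77   175.3005] 0.0804086427805581 [0.6158 0.1103]
[405.8592 197.0094] 0.0748461734957024 [ 0.5464 -0.3731]
[264.6901 217.5704] 0.08005139604165114 [0.4723 0.0883]
[327.4163 231.378 ] 0.07430069372481603 [ 0.4321 -0.1211]
[364.2429 238.681 ] 0.0752823946071652 [ 0.4096 -0.2384]
t 22.23 p [0.526  0.2568 0.1758] x [ 0.0001 -0.0008 -1.    ] z [-0.127   0.9919 -0.0008] F [-0.5698 -1.143  -0.1332] w 0.0855
shift [ 0.315 -0.011 -0.005] turn [ 0.019 -0.002 -0.   ] dist 0.07886005844869172
```

View pics/s10.png

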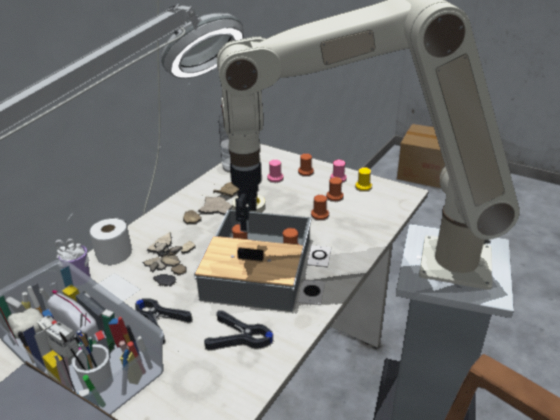

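apply_moves(targets=[0.15,-0.01,0,0,0,0,1,0.25,-0.01,0,0,0,0,1,0.295,-0.01,0,0,0,0,1,0.295,-0.01,0,0,0,0,1,0.295,-0.01,0,0,0,0,0,0.295,-0.01,0,0,0,0,0,0.295,-0.01,0,0,0,0,0,0.295,-0.01,0,0,0,0,0,0.295,-0.01,0,0,0,0,0,0.295,-0.01,0,0,0,0,0,0.295,-0.01,0,0,0,0,0])

```text
clock: 23.15
eef_pos: [0.5285, 0.2581, 0.1025]
tool_rot: [0.531, -0.467, -0.531, -0.467]
ft_force: [0.1, 0.1, -0.4]
grip_width: 0.0006
```

```bash
python3 - <<'E'
from h import *
p,d=bot.camera("side");cv2.imwrite("pics/s11.png",cv2.resize(p[150:310,180:380],None,fx=3,fy=3)[:,:,::-1])
st();go([.546,.102,.102],np.pi/2+.118)
E
```

```text
t 23.2 p [0.5284 0.258  0.1023] x [ 0.0004  0.0002 -1.    ] z [-0.1271  0.9919  0.0001] F [ 0.7709 -0.0681 -0.7802] w -0.0001
shift [ 0.001  0.009 -0.628] turn [0.019 0.    0.001] dist 0.15701210975604166
```

View pics/s11.png

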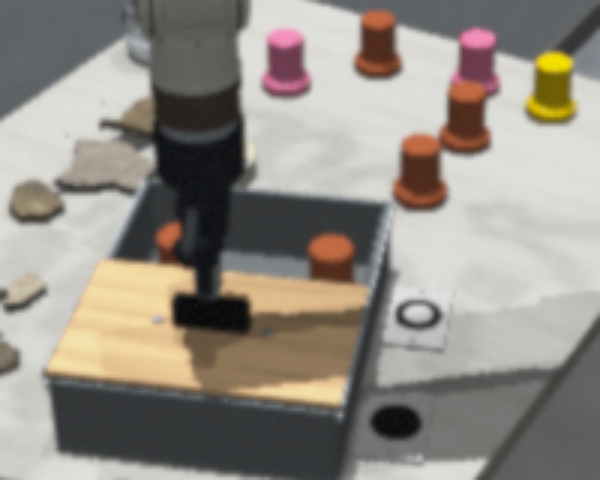

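```bash
python3 - <<'E'
from h import *
print(ray("top",210.3,198.6,.122)); print(ray("side",248.7,254.3,.107))
for t in [(.5284,.258,.1023),(.5287,.2551,.107),(.5287,.2551,.122)]: print(proj("side",t),proj("top",t))
p=cv2.imread("pics/top0.png");cv2.imwrite("pics/hcrop.png",cv2.resize(p[150:250,175:300],None,fx=6,fy=6,interpolation=0))
d=np.load("top0.npy");P=cloud("top",d)
m=cv2.inRange(p,(0,0,0),(60,60,60))>0
m[:,:200]=0;m[:,225:]=0;m[:175]=0;m[225:]=0
q=P[m];print(len(q),q.mean(0),q.min(0),q.max(0), np.median(P[185:195,190:200,2]))
E
```

```text
[0.5244 0.2513 0.122 ]
[0.53   0.2583 0.107 ]
(np.float64(249.40629466626672), np.float64(255.73224759201238)) (np.float64(209.23691425722404), np.float64(198.0281882683382))
(np.float64(249.58980576594445), np.float64(253.64929816214155)) (np.float64(209.91111059429653), np.float64(197.770115150519))
(np.float64(249.31234926066097), np.float64(249.14123053102793)) (np.float64(209.09771245919325), np.float64(197.20188418462624))
78 [0.5357 0.2524 0.1198] [0.4967 0.2425 0.099 ] [0.5607 0.2624 0.1279] 0.09309804465396454
```

View pics/hcrop.png

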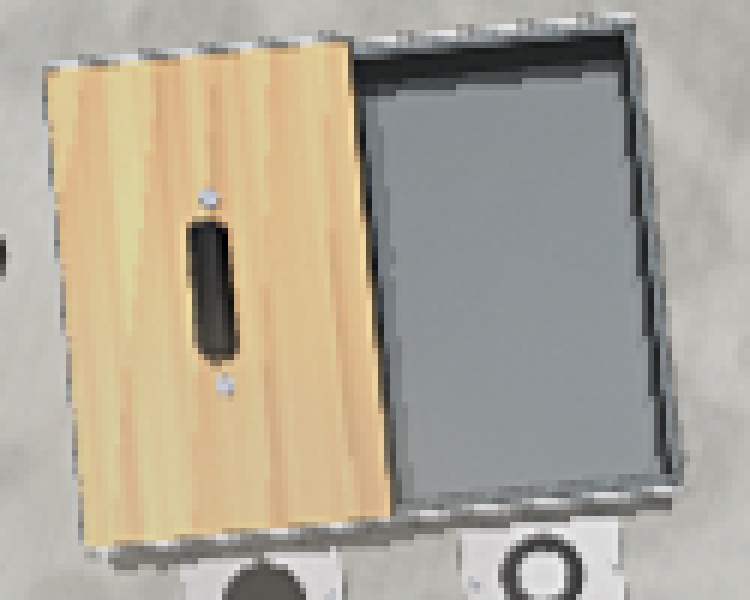

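```bash
python3 - <<'E'
from h import *
p,d=bot.camera("side");cv2.imwrite("pics/s12.png",cv2.resize(p[200:290,200:310],None,fx=7,fy=6.5,interpolation=0)[:,:,::-1])
p2,d2=bot.camera("top");cv2.imwrite("pics/t12.png",cv2.resize(p2[150:250,175:300],None,fx=6,fy=6,interpolation=0)[:,:,::-1])
P=cloud("side",d)
for v in range(236,266,2): print(v,P[v,244:257:3].round(3).tolist())
E
```

```text
236 [[0.517, 0.312, 0.207], [0.509, 0.313, 0.21], [0.51, 0.29, 0.194], [0.513, 0.263, 0.173], [0.589, 0.047, 0.005]]
238 [[0.527, 0.291, 0.184], [0.514, 0.303, 0.195], [0.51, 0.292, 0.188], [0.515, 0.258, 0.163], [0.586, 0.055, 0.003]]
240 [[0.573, 0.182, 0.09], [0.527, 0.272, 0.164], [0.511, 0.29, 0.181], [0.517, 0.255, 0.154], [0.582, 0.066, 0.004]]
242 [[0.568, 0.194, 0.093], [0.526, 0.274, 0.16], [0.519, 0.271, 0.159], [0.515, 0.26, 0.152], [0.537, 0.184, 0.092]]
244 [[0.566, 0.201, 0.091], [0.528, 0.271, 0.151], [0.519, 0.272, 0.153], [0.515, 0.261, 0.146], [0.534, 0.191, 0.091]]
246 [[0.562, 0.211, 0.092], [0.528, 0.272, 0.145], [0.519, 0.272, 0.147], [0.515, 0.263, 0.141], [0.529, 0.204, 0.094]]
248 [[0.543, 0.256, 0.123], [0.53, 0.267, 0.134], [0.521, 0.269, 0.138], [0.534, 0.215, 0.095], [0.528, 0.209, 0.091]]
250 [[0.54, 0.263, 0.123], [0.535, 0.257, 0.119], [0.526, 0.257, 0.121], [0.519, 0.254, 0.12], [0.511, 0.253, 0.122]]
252 [[0.538, 0.269, 0.121], [0.531, 0.267, 0.121], [0.523, 0.266, 0.122], [0.516, 0.263, 0.122], [0.508, 0.261, 0.122]]
254 [[0.54, 0.266, 0.111], [0.533, 0.264, 0.111], [0.523, 0.265, 0.115], [0.517, 0.26, 0.112], [0.508, 0.263, 0.117]]
256 [[0.539, 0.269, 0.107], [0.533, 0.263, 0.104], [0.523, 0.268, 0.11], [0.514, 0.269, 0.113], [0.508, 0.263, 0.11]]
258 [[0.54, 0.267, 0.099], [0.533, 0.264, 0.098], [0.524, 0.265, 0.101], [0.516, 0.263, 0.102], [0.509, 0.261, 0.101]]
260 [[0.541, 0.267, 0.092], [0.532, 0.268, 0.095], [0.524, 0.265, 0.095], [0.516, 0.266, 0.097], [0.507, 0.266, 0.099]]
262 [[0.538, 0.275, 0.093], [0.53, 0.272, 0.092], [0.524, 0.268, 0.09], [0.515, 0.269, 0.093], [0.506, 0.269, 0.095]]
264 [[0.535, 0.283, 0.093], [0.527, 0.281, 0.093], [0.522, 0.274, 0.089], [0.515, 0.271, 0.087], [0.504, 0.277, 0.095]]
```

View pics/s12.png

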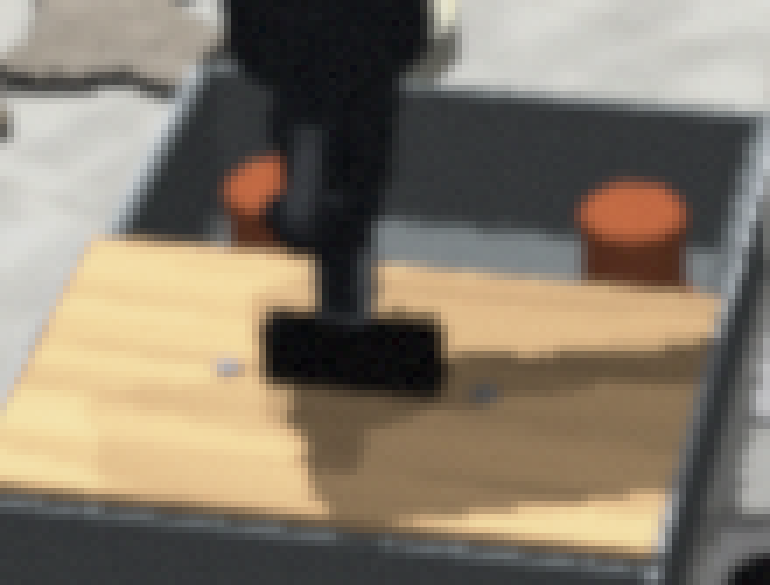

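View pics/t12.png

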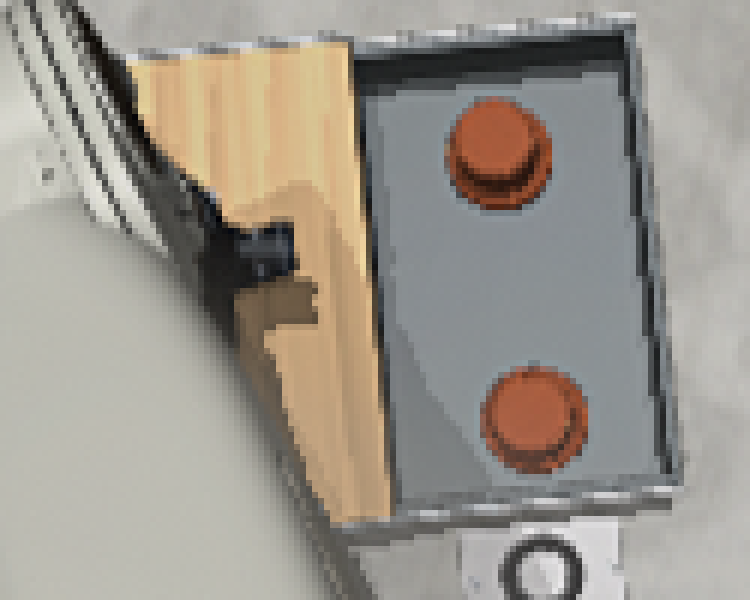

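apply_moves(targets=[0,0,-0.03,0,0,0,0,0,0,-0.06,0,0,0,0,0,0,-0.08,0,0,0,0,0,0,-0.08,0,0,0,0])

```text
clock: 23.63
eef_pos: [0.531, 0.2365, 0.1021]
tool_rot: [0.53, -0.468, -0.53, -0.467]
ft_force: [0.4, -0.6, -0.3]
grip_width: 0.0001
```

```bash
python3 - <<'E'
from h import *
p,d=bot.camera("side");cv2.imwrite("pics/s13.png",cv2.resize(p[200:290,200:310],None,fx=7,fy=6.5,interpolation=0)[:,:,::-1])
st()
E
```

```text
t 23.68 p [0.531  0.237  0.1021] x [-0.0002 -0.0001 -1.    ] z [-0.1254  0.9921 -0.0001] F [-0.3889  0.3814 -0.0993] w 0.0001
```

View pics/s13.png

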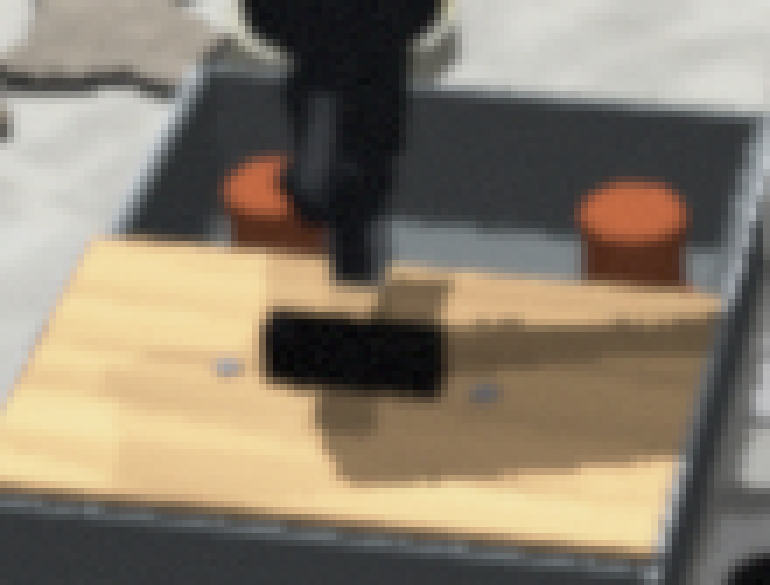

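```bash
python3 - <<'E'
from h import *
p,d=bot.camera("side");P=cloud("side",d)
for v in range(230,250,2): print(v,P[v,247:256:2].round(3).tolist())
print(proj("side",(.531,.237,.1021)))
E
```

```text
230 [[0.515, 0.296, 0.215], [0.511, 0.294, 0.214], [0.511, 0.28, 0.204], [0.518, 0.249, 0.182], [0.595, 0.037, 0.019]]
232 [[0.519, 0.287, 0.202], [0.512, 0.29, 0.205], [0.513, 0.274, 0.194], [0.515, 0.256, 0.181], [0.52, 0.23, 0.162]]
234 [[0.526, 0.27, 0.182], [0.521, 0.27, 0.183], [0.515, 0.272, 0.186], [0.513, 0.264, 0.181], [0.519, 0.234, 0.158]]
236 [[0.534, 0.253, 0.162], [0.53, 0.249, 0.16], [0.524, 0.251, 0.163], [0.521, 0.244, 0.158], [0.518, 0.237, 0.154]]
238 [[0.535, 0.25, 0.153], [0.53, 0.249, 0.154], [0.524, 0.25, 0.156], [0.52, 0.246, 0.153], [0.52, 0.233, 0.144]]
240 [[0.539, 0.243, 0.141], [0.529, 0.252, 0.149], [0.523, 0.253, 0.151], [0.522, 0.242, 0.144], [0.518, 0.239, 0.142]]
242 [[0.539, 0.243, 0.134], [0.529, 0.254, 0.145], [0.524, 0.253, 0.145], [0.522, 0.243, 0.138], [0.519, 0.237, 0.135]]
244 [[0.557, 0.201, 0.093], [0.535, 0.24, 0.127], [0.526, 0.248, 0.134], [0.521, 0.246, 0.134], [0.536, 0.193, 0.092]]
246 [[0.555, 0.205, 0.089], [0.551, 0.201, 0.087], [0.545, 0.203, 0.09], [0.539, 0.202, 0.091], [0.532, 0.204, 0.094]]
248 [[0.536, 0.252, 0.122], [0.532, 0.248, 0.12], [0.539, 0.216, 0.094], [0.536, 0.21, 0.09], [0.532, 0.205, 0.088]]
(np.float64(251.19217171896608), np.float64(250.88162470315766))
```

```bash
python3 - <<'E'
from h import *
print(proj("side",(.554,-.123,.1507)),proj("side",(.554,-.123,.1707)),proj("side",(.554,-.123,.1207)))
print("open s9",proj("side",(.5518,-.3843,.0977)), "s7",proj("side",(.548,-.2458,.0942)))
E
```

```text
(np.float64(282.38059315808323), np.float64(169.6980875234708)) (np.float64(282.28745795449703), np.float64(164.13137098799723)) (np.float64(282.51803757449807), np.float64(177.91317780194916))
open s9 (np.float64(304.5357357671411), np.float64(148.15472903272223)) s7 (np.float64(294.94821137857446), np.float64(167.29020014811724))
```

apply_moves(targets=[-0.08,0,0,0,0,0,0.5,-0.08,0,0.08,0,0,0,0.5,-0.08,0,0.08,0,0,0,0.5,-0.08,0,0.08,0,0,0,0.5,0,0,0.08,0,0,0,0.5,0.04,0,0.08,0,0,0,0.5,0.06,0,0.08,0,0,0,0.5,0.06,0,0.08,0,0,0,0.5])

```text
clock: 24.4
eef_pos: [0.5267, 0.2567, 0.0849]
tool_rot: [-0.53, 0.469, 0.531, 0.466]
ft_force: [-1.3, -0.1, -0.8]
grip_width: 0.0427
```

```bash
python3 - <<'E'
from h import *
p,d=bot.camera("side");cv2.imwrite("pics/s14.png",cv2.resize(p[200:290,200:310],None,fx=7,fy=6.5,interpolation=0)[:,:,::-1])
st()
E
```

```text
t 24.45 p [0.5275 0.2571 0.086 ] x [-0.0025 -0.0013 -1.    ] z [-0.1265  0.992  -0.001 ] F [-0.2854 -0.2397  0.7756] w 0.0428
```

View pics/s14.png

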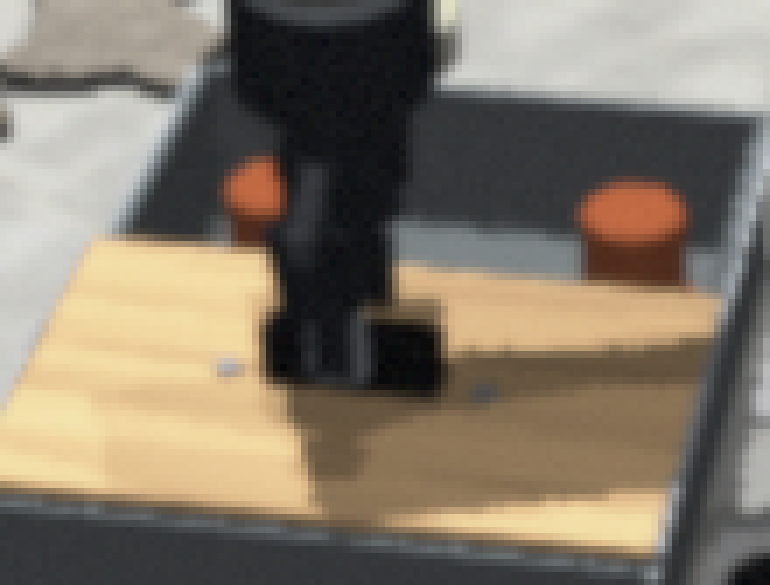

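Fingers now straddle the handle (front finger seen at about zoomed 330,350). Close.

apply_moves(targets=[0,0,0,0,0,0,0,0,0,0,0,0,0,0,0,0,0,0,0,0,0,0,0,0,0,0,0,0])

```text
clock: 24.78
eef_pos: [0.5289, 0.2578, 0.0881]
tool_rot: [0.531, -0.467, -0.53, -0.468]
ft_force: [-0.6, -1.0, 2.9]
grip_width: 0.0157
```

```bash
python3 - <<'E'
from h import *
st();go([.546,.101,.086],np.pi/2+.118)
E
```

```text
t 24.78 p [0.5289 0.2578 0.0881] x [ 0.0015  0.0002 -1.    ] z [-0.1264  0.992  -0.    ] F [-0.5569 -0.9711  2.929 ] w 0.0157
shift [ 0.008  0.011 -0.631] turn [0.017 0.    0.003] dist 0.15771015541061117
```

apply_moves(targets=[0,0,-0.04,0,0,0,0,0,0,-0.1,0,0,0,0,0,0,-0.18,0,0,0,0,0,0,-0.26,0,0,0,0,0,0,-0.34,0,0,0,0,0,0,-0.42,0,0,0,0,0,0,-0.5,0,0,0,0,0,0,-0.56,0,0,0,0,0,0.004,-0.6,0,0,0,0,0,0.005,-0.62,0,0,0,0,0,0.005,-0.63,0,0,0,0,0,0.005,-0.63,0,0,0,0])

```text
clock: 25.78
eef_pos: [0.5467, 0.1029, 0.088]
tool_rot: [-0.529, 0.466, 0.532, 0.469]
ft_force: [-3.3, 7.3, 5.9]
grip_width: 0.0159
```

```bash
python3 - <<'E'
from h import *
p,d=bot.camera("side");cv2.imwrite("pics/s15.png",cv2.resize(p[150:310,180:380],None,fx=3,fy=3)[:,:,::-1])
st()
E
```

```text
t 25.83 p [0.5467 0.1029 0.0881] x [ 0.0001  0.0055 -1.    ] z [-0.1272  0.9919  0.0054] F [-3.7941  6.6586  6.1133] w 0.0157
```

View pics/s15.png

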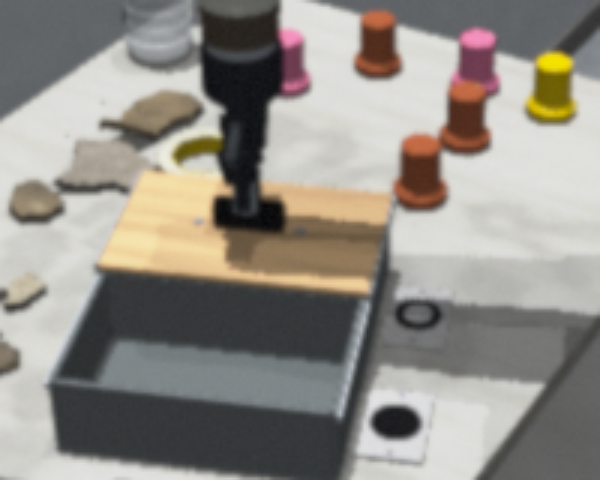

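apply_moves(targets=[0,0,0.005,0,0,0,0.5,0,0,0.005,0,0,0,0.5,0,0,0.005,0,0,0,0.5,0,0,0.005,0,0,0,0.5,-0.1,0,0.005,0,0,0,0.6,-0.2,0,0.005,0,0,0,1,-0.32,0,0.005,0,0,0,1,-0.32,0,0.005,0,0,0,1])

```text
clock: 26.5
eef_pos: [0.5506, 0.1029, 0.1732]
tool_rot: [0.533, -0.464, -0.528, -0.47]
ft_force: [1.2, 0.4, 0.7]
grip_width: 0.0844
```

```bash
python3 - <<'E'
from h import *
im,d,o=feet()
for q in o: print(*q[1:4])
st();go([.432,-.1215,.15],np.pi/2+.118)
E
```

```text
[405.8679 196.967 ] 0.07426127502134176 [ 0.5473 -0.3764]
[327.4163 231.3923] 0.07483274761640768 [ 0.4325 -0.1205]
[364.2632 238.689 ] 0.07470739747471171 [ 0.4097 -0.2431]
t 26.55 p [0.5496 0.1028 0.1707] x [ 0.0075  0.001  -1.    ] z [-0.1266  0.9919  0.    ] F [ 0.834   0.7079 -0.4632] w 0.0855
shift [ 0.078  0.581 -0.83 ] turn [0.018 0.    0.015] dist 0.254068465940115
```

apply_moves(targets=[0,0.57,-0.83,0,0,0,1,0,0.57,-0.83,0,0,0,1,0,0.57,-0.83,0,0,0,1,0,0.57,-0.83,0,0,0,1,0,0.57,-0.83,0,0,0,1,0,0.57,-0.83,0,0,0,1,0,0.57,-0.83,0,0,0,1,0.15,0.57,-0.83,0,0,0,1,0.28,0.57,-0.83,0,0,0,1,0.28,0.57,-0.83,0,0,0,1,0.28,0.57,-0.83,0,0,0,1])

```text
clock: 27.47
eef_pos: [0.4295, -0.1205, 0.0953]
tool_rot: [-0.529, 0.468, 0.533, 0.466]
ft_force: [0.3, -0.2, 0.8]
grip_width: 0.0857
```

```bash
python3 - <<'E'
from h import *
p,d=bot.camera("side");cv2.imwrite("pics/s16.png",cv2.resize(p[110:290,230:430],None,fx=3,fy=3)[:,:,::-1])
st();go([.4325,-.121,.030],np.pi/2+.118)
E
```

```text
t 27.52 p [ 0.4315 -0.1209  0.0971] x [-0.0017  0.0004 -1.    ] z [-0.1272  0.9919  0.0007] F [-0.6019 -0.3779  0.1811] w 0.0855
shift [ 0.268 -0.004 -0.001] turn [ 0.019  0.001 -0.003] dist 0.06707341460035803
```

View pics/s16.png

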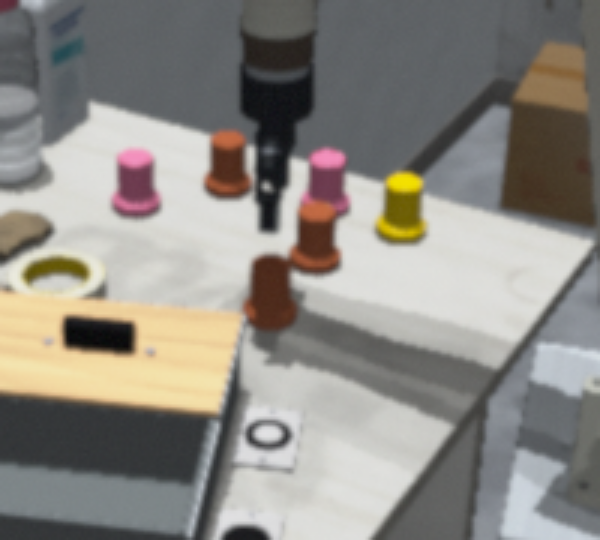

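apply_moves(targets=[0.14,0,0,0,0,0,1,0.267,0,0,0,0,0,1,0.267,0,0,0,0,0,1,0.267,0,0,0,0,0,0,0.267,0,0,0,0,0,0,0.267,0,0,0,0,0,0,0.267,0,0,0,0,0,0,0.267,0,0,0,0,0,0,0.12,0,0,0,0,0,0,-0.03,0,0,0,0,0,0,-0.18,0,0,0,0,0,0,-0.33,0,0,0,0,0,0])

```text
clock: 28.52
eef_pos: [0.4311, -0.121, 0.1818]
tool_rot: [-0.531, 0.467, 0.531, 0.467]
ft_force: [1.2, -0.1, -4.7]
grip_width: 0.0408
```

```bash
python3 w.py; python3 - <<'E'
from h import *
go([.6035,.2647,.178],np.pi/2+.118)
E
```

```text
[ 1.89 -4.27 -5.21 -5.41 -4.13 -4.87] -4.777983734827201
t 28.82 p [ 0.4303 -0.1208  0.1781] x [-0.0032  0.0009 -1.    ] z [-0.1268  0.9919  0.0013] F [-0.0277  0.4821 -4.8689] w 0.0406
shift [-0.    -0.883  1.442] turn [ 0.018  0.003 -0.006] dist 0.42255972080803644
```

apply_moves(targets=[0,-0.44,0.72,0,0,0,0,0,-0.44,0.72,0,0,0,0,0,-0.44,0.72,0,0,0,0,0,-0.44,0.72,0,0,0,0,0,-0.44,0.72,0,0,0,0,0,-0.44,0.72,0,0,0,0])

```text
clock: 29.32
eef_pos: [0.5195, 0.0779, 0.1768]
tool_rot: [-0.531, 0.465, 0.534, 0.466]
ft_force: [0.3, 0.4, -4.0]
grip_width: 0.0409
```

apply_moves(targets=[0,-0.443,0.722,0,0,0,0,0,-0.443,0.722,0,0,0,0,0,-0.443,0.722,0,0,0,0,0,-0.443,0.722,0,0,0,0,0,-0.443,0.722,0,0,0,0,0,-0.443,0.722,0,0,0,0,0,-0.443,0.722,0,0,0,0,0,-0.443,0.722,0,0,0,0])

```text
clock: 29.98
eef_pos: [0.6035, 0.2637, 0.1762]
tool_rot: [-0.53, 0.469, 0.532, 0.465]
ft_force: [-0.7, 0.2, -5.0]
grip_width: 0.0409
```

```bash
python3 - <<'E'
from h import *
p,d=bot.camera("side");cv2.imwrite("pics/s17.png",cv2.resize(p[150:310,180:380],None,fx=3,fy=3)[:,:,::-1])
st();go([.6035,.2647,.038],np.pi/2+.118)
E
```

```text
t 30.03 p [0.6038 0.263  0.1773] x [-0.0043 -0.0025 -1.    ] z [-0.1265  0.992  -0.0019] F [ 0.1628 -0.2836 -4.4288] w 0.0409
shift [ 0.557 -0.002  0.008] turn [ 0.018 -0.004 -0.009] dist 0.13934977245780716
```

View pics/s17.png

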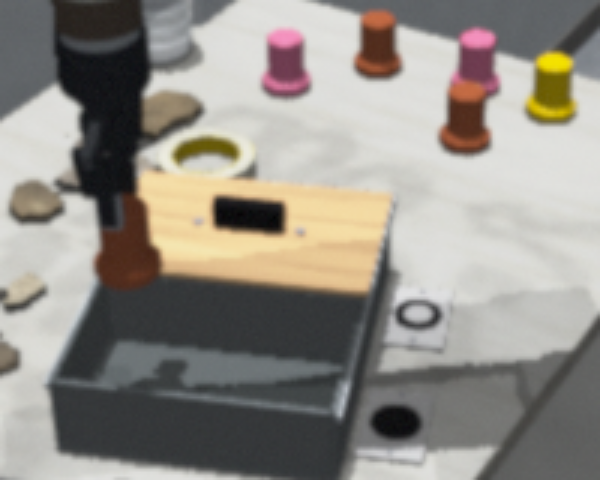

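apply_moves(targets=[0.15,0,0,0,0,0,0,0.3,0,0,0,0,0,0,0.44,0,0,0,0,0,0,0.53,0,0,0,0,0,0,0.56,0,0,0,0,0,0,0.57,0,0,0,0,0,0,0.57,0,0,0,0,0,1,0.57,0,0,0,0,0,1,0.57,0,0,0,0,0,1,0.57,0,0,0,0,0,1,0.4,0,0,0,0,0,1,0.25,0,0,0,0,0,1])

```text
clock: 31.03
eef_pos: [0.6029, 0.2634, 0.1154]
tool_rot: [-0.53, 0.469, 0.532, 0.465]
ft_force: [0.9, 0.9, 0.3]
grip_width: 0.0855
```

apply_moves(targets=[0.1,0,0,0,0,0,1,-0.05,0,0,0,0,0,1,-0.25,0,0,0,0,0,1,-0.25,0,0,0,0,0,1])

```text
clock: 31.37
eef_pos: [0.6074, 0.2655, 0.1865]
tool_rot: [0.532, -0.464, -0.529, -0.47]
ft_force: [1.3, -0.5, 2.0]
grip_width: 0.0853
```

```bash
python3 - <<'E'
from h import *
p,d=bot.camera("side");cv2.imwrite("pics/s18.png",cv2.resize(p[150:310,180:380],None,fx=3,fy=3)[:,:,::-1])
im,d,o=feet()
for q in o: print(*q[1:4])
st();go([.409,-.242,.17],np.pi/2+.118)
E
```

```text
[215.514 177.514] 0.08125018128778866 [0.5955 0.2443]
[405.8815 196.9384] 0.07401936519881269 [ 0.5487 -0.38  ]
[364.3188 238.715 ] 0.07405338932820886 [ 0.4096 -0.2431]
t 31.47 p [0.6077 0.2657 0.1848] x [ 0.0089  0.004  -1.    ] z [-0.1271  0.9919  0.0029] F [ 0.0295 -1.0562 -0.3919] w 0.0854
shift [ 0.044  1.047 -1.913] turn [0.019 0.006 0.019] dist 0.5453433701803677
```

View pics/s18.png

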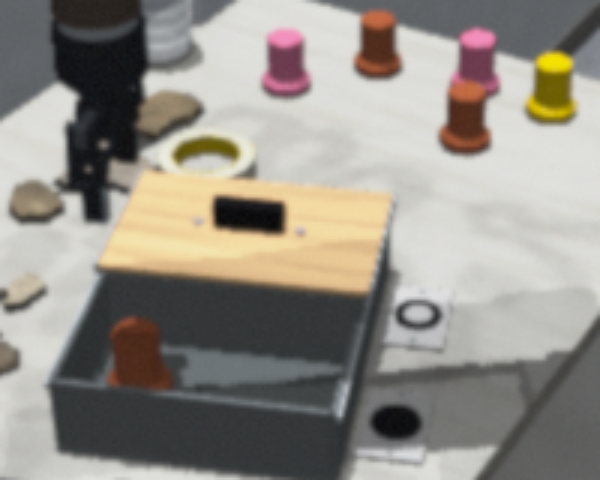

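apply_moves(targets=[0,0.515,-0.955,0,0,0,1,0,0.515,-0.955,0,0,0,1,0,0.515,-0.955,0,0,0,1,0,0.515,-0.955,0,0,0,1,0,0.515,-0.955,0,0,0,1,0,0.515,-0.955,0,0,0,1,0,0.515,-0.955,0,0,0,1])

```text
clock: 32.05
eef_pos: [0.5053, 0.0078, 0.1792]
tool_rot: [-0.53, 0.469, 0.53, 0.467]
ft_force: [0.6, 0.5, -0.1]
grip_width: 0.0853
```

apply_moves(targets=[0,0.515,-0.955,0,0,0,1,0,0.515,-0.955,0,0,0,1,0,0.515,-0.955,0,0,0,1,0,0.515,-0.955,0,0,0,1,0,0.515,-0.955,0,0,0,1,0,0.515,-0.955,0,0,0,1,0.1,0.515,-0.955,0,0,0,1,0.2,0.515,-0.955,0,0,0,1,0.33,0.515,-0.955,0,0,0,1,0.33,0.515,-0.955,0,0,0,1,0.33,0.515,-0.955,0,0,0,1,0.33,0.515,-0.955,0,0,0,1])

```text
clock: 33.05
eef_pos: [0.411, -0.242, 0.0982]
tool_rot: [0.531, -0.467, -0.53, -0.467]
ft_force: [1.2, 0.3, 0.3]
grip_width: 0.0852
```

```bash
python3 - <<'E'
from h import *
p,d=bot.camera("side");cv2.imwrite("pics/s19.png",cv2.resize(p[110:290,230:430],None,fx=3,fy=3)[:,:,::-1])
st();go([.4095,-.2425,.030],np.pi/2+.118)
E
```

```text
t 33.1 p [ 0.4117 -0.2423  0.0988] x [ 0.0025 -0.0015 -1.    ] z [-0.1276  0.9918 -0.0018] F [ 0.2542 -0.1102  0.5301] w 0.0855
shift [0.275 0.01  0.001] turn [ 0.02  -0.004  0.005] dist 0.06885265926131034
```

View pics/s19.png

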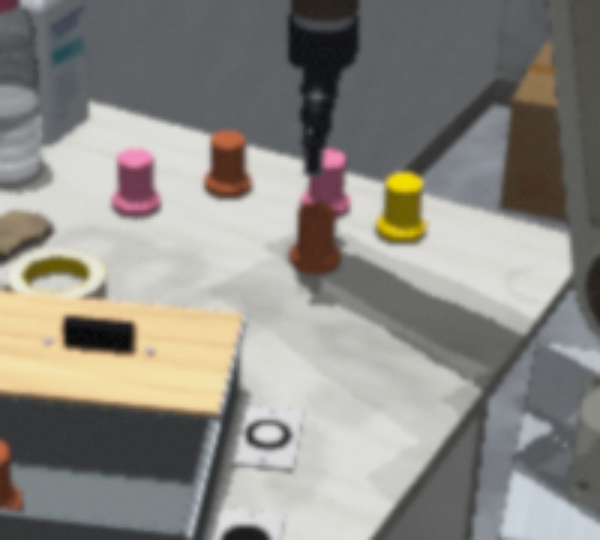

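apply_moves(targets=[0.14,0,0,0,0,0,1,0.273,0,0,0,0,0,1,0.273,0,0,0,0,0,1,0.273,0,0,0,0,0,0,0.273,0,0,0,0,0,0,0.273,0,0,0,0,0,0,0.273,0,0,0,0,0,0,0.273,0,0,0,0,0,0,0.12,0,0,0,0,0,0,-0.03,0,0,0,0,0,0,-0.18,0,0,0,0,0,0,-0.33,0,0,0,0,0,0])

```text
clock: 34.1
eef_pos: [0.4097, -0.2416, 0.1819]
tool_rot: [0.531, -0.467, -0.531, -0.467]
ft_force: [1.4, -1.1, -4.0]
grip_width: 0.0407
```

```bash
python3 w.py; python3 - <<'E'
from h import *
go([.4545,.247,.18],np.pi/2+.118)
E
```

```text
[ 0.85 -3.55 -4.63 -3.65 -5.56 -4.38] -4.353292157646125
t 34.4 p [ 0.4089 -0.2411  0.1781] x [-0.0028  0.0017 -1.    ] z [-0.1268  0.9919  0.002 ] F [-0.4756  0.1008 -4.3811] w 0.0411
shift [-0.005 -0.428  1.914] turn [ 0.018  0.004 -0.005] dist 0.490245576609704
```

apply_moves(targets=[0,-0.214,0.957,0,0,0,0,0,-0.214,0.957,0,0,0,0,0,-0.214,0.957,0,0,0,0,0,-0.214,0.957,0,0,0,0,0,-0.214,0.957,0,0,0,0,0,-0.214,0.957,0,0,0,0,0,-0.214,0.957,0,0,0,0])

```text
clock: 34.98
eef_pos: [0.4316, 0.0085, 0.1774]
tool_rot: [-0.531, 0.465, 0.535, 0.465]
ft_force: [-0.3, -0.0, -5.1]
grip_width: 0.0403
```

apply_moves(targets=[0,-0.214,0.957,0,0,0,0,0,-0.214,0.957,0,0,0,0,0,-0.214,0.957,0,0,0,0,0,-0.214,0.957,0,0,0,0,0,-0.214,0.957,0,0,0,0,0,-0.214,0.957,0,0,0,0,0,-0.214,0.957,0,0,0,0,0,-0.214,0.957,0,0,0,0])

```text
clock: 35.65
eef_pos: [0.4542, 0.2472, 0.1768]
tool_rot: [-0.531, 0.468, 0.532, 0.464]
ft_force: [-0.3, -0.5, -5.2]
grip_width: 0.0406
```

```bash
python3 - <<'E'
from h import *
p,d=bot.camera("side");cv2.imwrite("pics/s20.png",cv2.resize(p[150:310,180:380],None,fx=3,fy=3)[:,:,::-1])
st();go([.4545,.247,.0365],np.pi/2+.118)
E
```

```text
t 35.7 p [0.4541 0.2458 0.1771] x [-0.0047 -0.0033 -1.    ] z [-0.1287  0.9917 -0.0027] F [-0.0691 -0.3235 -4.2141] w 0.0411
shift [ 0.562 -0.005  0.006] turn [ 0.022 -0.005 -0.01 ] dist 0.1406009187471543
```

View pics/s20.png

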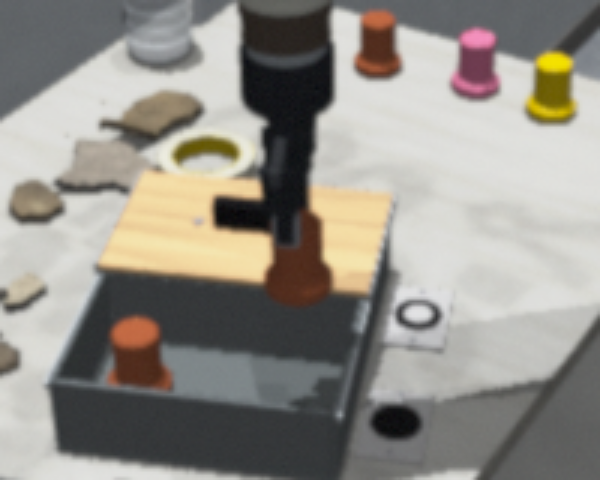

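apply_moves(targets=[0.15,0,0,0,0,0,0,0.3,0,0,0,0,0,0,0.44,0,0,0,0,0,0,0.53,0,0,0,0,0,0,0.56,0,0,0,0,0,0,0.565,0,0,0,0,0,0,0.565,0,0,0,0,0,1,0.565,0,0,0,0,0,1,0.565,0,0,0,0,0,1,0.565,0,0,0,0,0,1,0.4,0,0,0,0,0,1,0.25,0,0,0,0,0,1])

```text
clock: 36.7
eef_pos: [0.4539, 0.2453, 0.1166]
tool_rot: [-0.53, 0.469, 0.531, 0.466]
ft_force: [0.9, 0.6, 0.4]
grip_width: 0.0854
```

apply_moves(targets=[0.1,0,0,0,0,0,1,-0.05,0,0,0,0,0,1,-0.25,0,0,0,0,0,1,-0.25,0,0,0,0,0,1])

```text
clock: 37.03
eef_pos: [0.4583, 0.2478, 0.1857]
tool_rot: [0.532, -0.464, -0.53, -0.47]
ft_force: [1.8, 0.8, 0.6]
grip_width: 0.0855
```

```bash
python3 - <<'E'
from h import *
p,d=bot.camera("side");cv2.imwrite("pics/s21.png",cv2.resize(p[150:310,180:380],None,fx=3,fy=3)[:,:,::-1])
im,d,o=feet()
for q in o: print(*q[1:5])
st();go([.548,-.379,.17],np.pi/2+.118)
E
```

```text
[212.5734 179.1514] 0.08002915261077197 [0.6    0.2607] [0.5994 0.2602]
[405.8679 196.967 ] 0.07370970250445874 [ 0.5485 -0.3804] [ 0.5479 -0.3793]
t 37.13 p [0.4582 0.2477 0.1835] x [ 0.0075  0.0041 -1.    ] z [-0.127   0.9919  0.0031] F [ 1.0059 -0.6083 -1.0382] w 0.0853
shift [ 0.046 -0.038 -2.532] turn [0.019 0.006 0.016] dist 0.6332658426613205
```

View pics/s21.png

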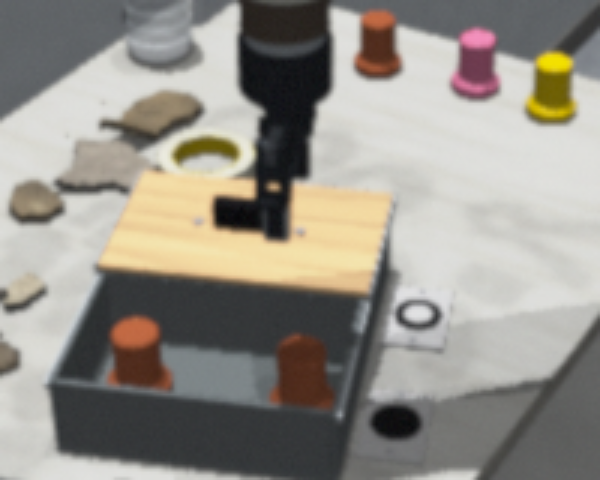

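apply_moves(targets=[0,-0.018,-0.843,0,0,0,1,0,-0.018,-0.843,0,0,0,1,0,-0.018,-0.843,0,0,0,1,0,-0.018,-0.843,0,0,0,1,0,-0.018,-0.843,0,0,0,1,0,-0.018,-0.843,0,0,0,1])

```text
clock: 37.63
eef_pos: [0.4871, 0.0316, 0.1788]
tool_rot: [0.529, -0.47, -0.528, -0.468]
ft_force: [-0.0, 0.6, -0.6]
grip_width: 0.0858
```

apply_moves(targets=[0,-0.018,-0.843,0,0,0,1,0,-0.018,-0.843,0,0,0,1,0,-0.018,-0.843,0,0,0,1,0,-0.018,-0.843,0,0,0,1,0,-0.018,-0.843,0,0,0,1,0,-0.018,-0.843,0,0,0,1])

```text
clock: 38.13
eef_pos: [0.5185, -0.1768, 0.1783]
tool_rot: [0.53, -0.47, -0.528, -0.468]
ft_force: [0.8, 1.2, 0.3]
grip_width: 0.0855
```

apply_moves(targets=[0,-0.018,-0.843,0,0,0,1,0,-0.018,-0.843,0,0,0,1,0,-0.018,-0.843,0,0,0,1,0,-0.018,-0.843,0,0,0,1,0,-0.018,-0.843,0,0,0,1,0.1,-0.018,-0.843,0,0,0,1,0.2,-0.018,-0.843,0,0,0,1,0.33,-0.018,-0.843,0,0,0,1,0.33,-0.018,-0.843,0,0,0,1,0.33,-0.018,-0.843,0,0,0,1,0.33,-0.018,-0.843,0,0,0,1])

```text
clock: 39.05
eef_pos: [0.5501, -0.3788, 0.0982]
tool_rot: [0.531, -0.467, -0.531, -0.467]
ft_force: [-0.2, 0.1, -0.1]
grip_width: 0.0853
```

```bash
python3 - <<'E'
from h import *
p,d=bot.camera("side");cv2.imwrite("pics/s22.png",cv2.resize(p[110:290,230:430],None,fx=3,fy=3)[:,:,::-1])
im,d,o=feet()
for q in o: print(*q[1:5])
st();go([.548,-.3795,.030],np.pi/2+.118)
E
```

```text
[212.6154 179.1946] 0.0797398065296464 [0.5987 0.2584] [0.6002 0.2596]
[405.6604 200.1698] 0.07457687573249905 [ 0.5359 -0.3737] [ 0.5337 -0.3808]
t 39.15 p [ 0.5511 -0.3796  0.0999] x [ 0.0038 -0.0026 -1.    ] z [-0.1275  0.9918 -0.003 ] F [-0.     -0.3024  0.1729] w 0.0855
shift [0.28  0.013 0.003] turn [ 0.02  -0.006  0.007] dist 0.06998103028102451
```

View pics/s22.png

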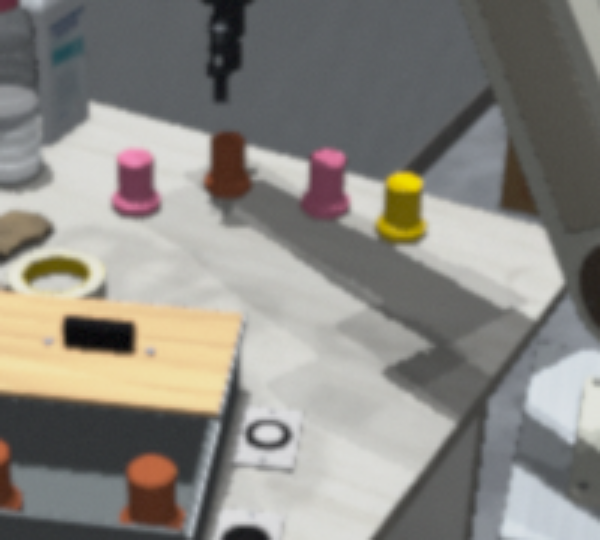

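apply_moves(targets=[0.14,0.008,0,0,0,0,1,0.276,0.008,0,0,0,0,1,0.276,0.008,0,0,0,0,1,0.276,0.008,0,0,0,0,0,0.276,0.008,0,0,0,0,0,0.276,0.008,0,0,0,0,0,0.276,0.008,0,0,0,0,0,0.276,0.008,0,0,0,0,0,0.12,0.008,0,0,0,0,0,-0.03,0.008,0,0,0,0,0,-0.18,0.008,0,0,0,0,0,-0.33,0.008,0,0,0,0,0])

```text
clock: 40.15
eef_pos: [0.547, -0.3791, 0.1819]
tool_rot: [0.531, -0.467, -0.531, -0.467]
ft_force: [1.8, 0.1, -3.7]
grip_width: 0.0407
```

```bash
python3 w.py; python3 - <<'E'
from h import *
go([.529,.2558,.18],np.pi/2+.118)
E
```

```text
[ 4.49 -3.09 -4.4  -5.02 -5.08 -4.33] -4.386154695568494
t 40.45 p [ 0.5463 -0.3786  0.1778] x [-0.0029  0.0021 -1.    ] z [-0.1268  0.9919  0.0024] F [ 0.412   0.8974 -4.3304] w 0.0411
shift [-0.003 -0.253  2.526] turn [ 0.018  0.005 -0.005] dist 0.634682159321539
```

apply_moves(targets=[-0.04,-0.084,0.842,0,0,0,0,-0.04,-0.084,0.842,0,0,0,0,-0.04,-0.084,0.842,0,0,0,0,-0.04,-0.084,0.842,0,0,0,0,-0.04,-0.084,0.842,0,0,0,0,-0.04,-0.084,0.842,0,0,0,0])

```text
clock: 40.95
eef_pos: [0.5393, -0.1602, 0.1876]
tool_rot: [-0.53, 0.465, 0.535, 0.466]
ft_force: [0.5, -0.7, -4.7]
grip_width: 0.041
```

apply_moves(targets=[0,-0.084,0.842,0,0,0,0,0,-0.084,0.842,0,0,0,0,0,-0.084,0.842,0,0,0,0,0,-0.084,0.842,0,0,0,0,0,-0.084,0.842,0,0,0,0,0,-0.084,0.842,0,0,0,0])

```text
clock: 41.45
eef_pos: [0.5335, 0.0505, 0.1873]
tool_rot: [-0.53, 0.465, 0.535, 0.465]
ft_force: [-0.4, -0.8, -5.6]
grip_width: 0.0407
```

apply_moves(targets=[0,-0.084,0.842,0,0,0,0,0,-0.084,0.842,0,0,0,0,0,-0.084,0.842,0,0,0,0,0,-0.084,0.842,0,0,0,0,0,-0.084,0.842,0,0,0,0,0,-0.084,0.842,0,0,0,0,0,-0.084,0.842,0,0,0,0,0,-0.084,0.842,0,0,0,0])

```text
clock: 42.12
eef_pos: [0.5286, 0.2544, 0.1874]
tool_rot: [-0.531, 0.468, 0.531, 0.465]
ft_force: [0.4, -0.0, -3.8]
grip_width: 0.0408
```

```bash
python3 - <<'E'
from h import *
p,d=bot.camera("side");cv2.imwrite("pics/s23.png",cv2.resize(p[150:310,180:380],None,fx=3,fy=3)[:,:,::-1])
st();go([.529,.2558,.0365],np.pi/2+.118)
E
```

```text
t 42.17 p [0.5289 0.2536 0.1879] x [-0.0031 -0.0022 -1.    ] z [-0.1264  0.992  -0.0018] F [-0.1192 -0.3416 -2.842 ] w 0.0408
shift [ 0.606 -0.003  0.01 ] turn [ 0.018 -0.004 -0.007] dist 0.1514278166354054
```

View pics/s23.png

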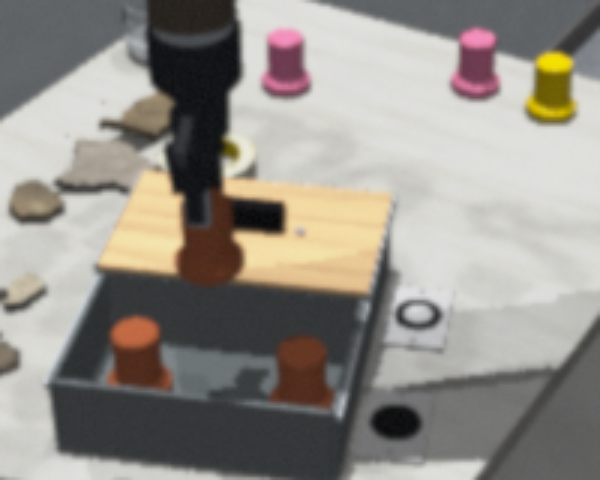

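apply_moves(targets=[0.13,0.005,0.005,0,0,0,0,0.26,0.01,0.008,0,0,0,0,0.38,0.01,0.008,0,0,0,0,0.48,0.01,0.008,0,0,0,0,0.56,0.01,0.008,0,0,0,0,0.6,0.01,0.008,0,0,0,0,0.608,0.01,0.008,0,0,0,0,0.608,0.01,0.008,0,0,0,0])

```text
clock: 42.83
eef_pos: [0.5272, 0.2541, 0.0379]
tool_rot: [0.53, -0.469, -0.53, -0.468]
ft_force: [0.5, 0.8, -3.3]
grip_width: 0.0409
```

apply_moves(targets=[0,0,0,0,0,0,1,0,0,0,0,0,0,1,0,0,0,0,0,0,1,0,0,0,0,0,0,1,-0.15,0,0,0,0,0,1,-0.3,0,0,0,0,0,1,-0.45,0,0,0,0,0,1,-0.6,0,0,0,0,0,1,-0.75,0,0,0,0,0,1,-0.75,0,0,0,0,0,1])

```text
clock: 43.67
eef_pos: [0.5309, 0.2588, 0.2349]
tool_rot: [0.533, -0.462, -0.529, -0.473]
ft_force: [1.0, 0.9, 0.6]
grip_width: 0.0855
```

```bash
python3 - <<'E'
from h import *
p,d=bot.camera("side");cv2.imwrite("pics/s24.png",p[:,:,::-1])
st(); go([.3,.4,.25],np.pi/2+.118)
E
```

```text
t 43.72 p [0.5299 0.2583 0.2312] x [ 0.0108  0.0054 -0.9999] z [-0.1272  0.9919  0.004 ] F [ 0.3322 -0.5132 -0.0715] w 0.0855
shift [-0.082  0.839  0.679] turn [0.019 0.008 0.023] dist 0.2707104959701176
```

View pics/s24.png

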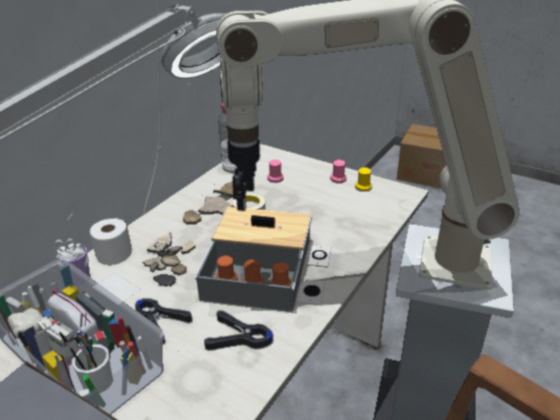

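All three solid feet are in the left bay. I'll move the arm aside for a clear top view.

apply_moves(targets=[0,0.84,0.68,0,0,0,1,0,0.84,0.68,0,0,0,1,0,0.84,0.68,0,0,0,1,0,0.84,0.68,0,0,0,1,0,0.84,0.68,0,0,0,1,0,0.84,0.68,0,0,0,1,0,0.84,0.68,0,0,0,1,0,0.84,0.68,0,0,0,1,0,0.84,0.68,0,0,0,1])

```text
clock: 44.47
eef_pos: [0.2959, 0.3989, 0.2245]
tool_rot: [0.532, -0.467, -0.531, -0.466]
ft_force: [0.5, -0.6, -0.8]
grip_width: 0.0854
```

```bash
python3 - <<'E'
from h import *
im,d,o=feet()
bx=np.array([np.cos(.118),np.sin(.118)]);by=np.array([-bx[1],bx[0]])
disc=ray("top",219,250,.008)[:2]
for q in o: 
    e=q[3]-disc; print(q[1],q[2],q[3],"in disc frame",e@bx,e@by)
cv2.imwrite("pics/t25.png",cv2.resize(im[130:280,150:420],None,fx=2.9,fy=2.9)[:,:,::-1])
h=cv2.cvtColor(im,cv2.COLOR_RGB2HSV);wood=cv2.inRange(h,(10,60,120),(25,255,255))
k,l,s,c=cv2.connectedComponentsWithStats(wood);i=1+np.argmax(s[1:,4])
cn=max(cv2.findContours((l==i).astype(np.uint8),0,2)[0],key=cv2.contourArea);b=cv2.minAreaRect(cn)
W=np.array([ray("top",*q,.092) for q in cv2.boxPoints(b)]);print(W,W.mean(0))
ring=ray("top",265,246,.008)[:2];print("cover in ring frame y",(W.mean(0)[:2]-ring)@by)
E
```

```text
[212.625  179.1389] 0.08066281759440963 [0.5998 0.2604] in disc frame 0.23564160646836096 -0.004442663775334168
[213.9919 199.1138] 0.08102921688901325 [0.5279 0.2514] in disc frame 0.16313584633480668 -0.004841280147394947
[[0.6631 0.1987 0.092 ]
 [0.6819 0.0364 0.092 ]
 [0.4294 0.0081 0.092 ]
 [0.4113 0.1681 0.092 ]] [0.5464 0.1028 0.092 ]
cover in ring frame y -0.0006551752200274971
```

View pics/t25.png

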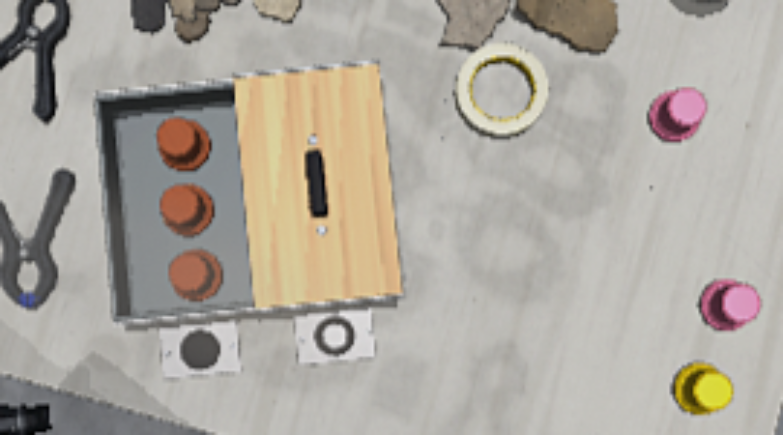

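```bash
python3 - <<'E'
from h import *
p,d=bot.camera("side");cv2.imwrite("pics/s26.png",cv2.resize(p[150:310,180:380],None,fx=3,fy=3)[:,:,::-1])
st(); print(bot.job_done())
E
```

```text
t 44.57 p [0.2975 0.3982 0.2246] x [-0.     -0.0008 -1.    ] z [-0.1265  0.992  -0.0008] F [-0.3733 -0.2964  0.0726] w 0.0853
the job is handed in; nothing more can be done
None
```

View pics/s26.png

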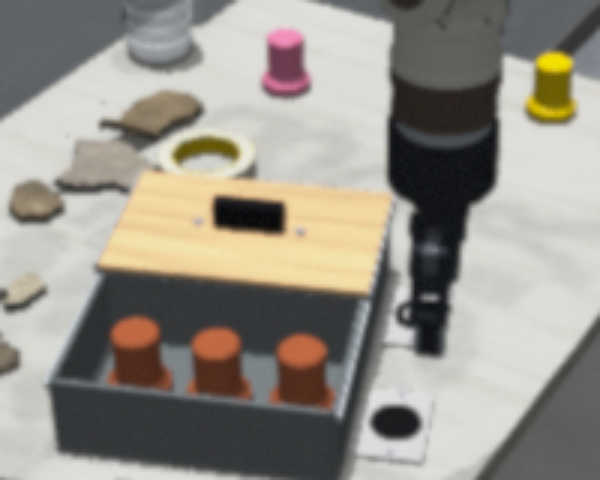

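All five feet are in their bays and the job was handed in at about 44.6 s. Lifting showed two hollow feet (about 1.1 and 1.5 N) and three solid ones (about 4.4 to 4.9 N). The hollow feet went into the right bay behind the ring plaque and the solid ones into the left bay behind the disc plaque. I then slid the cover to its stop over the right bay.

**Last checks:**
- **Solid feet:** the last side view shows all three upright in the disc bay. The final top view detected only two. The mask missed the shaded near one, so I judged that one by eye.
- **Cover:** it lies within about 1 mm of the ring plaque's centre line.
- **Hollow feet:** they were last seen upright, well inside their limits, before the cover went over them. They could not be seen afterwards.
- **Bystanders:** the arm did not go near the tape roll or the clamp. I did not measure either for movement.
- **Arm:** it was clear of everything at hand-in.

**What went wrong or disagreed:**
- The first grip on the cover handle closed on nothing. The shut fingertips stand about 20 mm higher than the reported tool tip, so I gripped again lower and it held.
- The three solid feet had moved about 1 cm when set back on the desk after weighing. I measured them again before the final pick.

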